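# Stack the chassis plates on the jig and hook the sprung bail over them

## Robot

A 7-joint arm with a two-finger parallel gripper is mounted at the origin on the work surface. World frame = base frame: x ahead of the robot, y to its left, z up, the work surface at z = 0. Lengths are in mm, angles in rad, forces in N, time in s.
With the tool pointing down it reaches from about 400 to 850 mm from the base axis. Payload 10.4 kg.
Tool frame: the origin (TCP) lies midway between the tips of the shut fingers; the grasp point (between the pads) lies 19 mm behind it; z points along the fingers, y is the direction in which the jaws open and shut (so a half turn about z gives the same grasp; the last joint's range is limited). The gripper opens to 85 mm and grips with 20 to 120 N. Pads are 22 mm wide; open, the fingers measure 114 mm over their backs; the gripper's body (76 mm by 85 mm) begins 54 mm behind the grasp point. The pads swing forward as they close: fully open they stand 13 mm farther back than shut.
Start: joints at [-1.211, 0.332, -0.065, 1.46, 0.022, 1.35, -0.088], TCP at [233.438, 579.791, 231.338] pointing down, gripper open.
Joint ranges: [-2.6, 2.6], [-0.5, 2.12], [-1.47, 1.34], [0.16, 2.42], [-1.27, 4.41], [0.06, 2.06], [-2.6, 2.6]. Speed limits (rad/s): [2.22, 2.22, 2.79, 2.79, 3.14, 3.14, 3.14].

## Interface

Orientations are given as a rotation vector (axis times angle).
In Python, from rig import arm, eyes gives the robot as it stands.
- The arm moves only by the tool play_rows, never from a script. Its argument "motion" is one flat list of numbers, 7 for each row, row after row: the closure, from 0 (fully open) to 1 (shut), then the shift along the tool's x, y, z in m, then the turn, a rotation vector about the tool's x, y, z in rad. A call has exactly 5 rows; each row shifts and turns the pose as measured when the row begins, along the tool's axes as they then stand; what a row does not reach is not made up. A row lasts 1/12 s, in which the tool goes at most 41.7 mm and 7.16 degrees, less where a joint would pass 70% of its speed; a pose out of reach is approached as far as the arm can. A call with a gripper value outside its range is refused whole. The fingers move at their own pace and stop on an object; "newtons" is the grip in N (left out, the last holds). Time passes only in rows, so rows that do not move let the fingers close, or fill a call up. It gives the time, the measured TCP pose, the force and the opening at its end, in the units of the state.
- arm.state(): the state, without advancing time (a new reading comes with each control period).
- eyes.capture(name): name is "side" or "top"; returns a dict with "color" (400x640x3 uint8, blue, green, red), "intrinsics" (3x3 intrinsics, pixels), "dist_coeffs" ([k1, k2, p1, p2, k3] as OpenCV has them; the pictures are not rectified), "eye" and "orientation" of the camera in the world. Camera axes: x right, y up, looking along -z (the intrinsics and any distortion apply to the point x, -y, -z); pixel columns grow to the right and rows downward; lengths in mm; the calibration is good to about 2 mm. A picture is of the moment at which its call begins. There is no depth.
- arm.sign_off(): hands the job in, once; it reports no verdict.
The state is a dict: "time_s": time; "q": joint angles; "qvel": joint speeds; "joint_torque": joint torques, N m; "eef_pos": TCP position; "eef_rot": TCP orientation; "ft_force": force on the tool from outside, world axes, zero at the start; "moment": the same for the moment, N m; "finger_gap": finger opening in mm.
Only numpy, scipy, OpenCV 4.12 (cv2) and the standard library are available. Lean on these libraries where they do the work, as an engineer would, in place of code of your own. Each camera call takes 0.05 s, during which the arm holds its last target. There are 200 camera calls.

## Task

Put every chassis plate that is on the table onto the two dowels of the stacking jig, lying flat on one another, then the yellow cover plate flat on top of them. Then swing the sprung bail down over the stack against its spring, and while holding it down draw its brass rod out under the two black hooks, so that it stays hooked when you let go. Do not knock over the spray can or the bottle, or shove the model car or the parts tray away.

Things in the scene. Friction and masses are not known exactly. Their poses are not given: they have to be found in the camera images.
- chassis_1: blue chassis plate of a model car, may be absent: dog-bone plate 120 x 60 x 10 mm, 100 to 210 g, lying flat: ends 60 wide and 32 long, waist 44 wide and 56 long (grip across it); a 13 mm square hole through each end on the long middle line, 44 mm either way from the middle. Faces and ends alike. Origin: its very middle, at half thickness; x across, y lengthwise, z through
- chassis_2: green chassis plate of a model car, may be absent: dog-bone plate 120 x 60 x 10 mm, 100 to 210 g, lying flat: ends 60 wide and 32 long, waist 44 wide and 56 long (grip across it); a 13 mm square hole through each end on the long middle line, 44 mm either way from the middle. Faces and ends alike. Origin: its very middle, at half thickness; x across, y lengthwise, z through
- chassis_3: bare silver aluminium chassis plate of a model car, may be absent: dog-bone plate 120 x 60 x 10 mm, 100 to 210 g, lying flat: ends 60 wide and 32 long, waist 44 wide and 56 long (grip across it); a 13 mm square hole through each end on the long middle line, 44 mm either way from the middle. Faces and ends alike. Origin: its very middle, at half thickness; x across, y lengthwise, z through
- chassis_4: purple chassis plate of a model car, may be absent: dog-bone plate 120 x 60 x 10 mm, 100 to 210 g, lying flat: ends 60 wide and 32 long, waist 44 wide and 56 long (grip across it); a 13 mm square hole through each end on the long middle line, 44 mm either way from the middle. Faces and ends alike. Origin: its very middle, at half thickness; x across, y lengthwise, z through
- cover: bright yellow cover plate: dog-bone plate 120 x 60 x 12 mm, 125 to 250 g, lying flat: ends 60 wide and 32 long, waist 44 wide and 56 long (grip across it); a 13 mm square hole through each end on the long middle line, 44 mm either way from the middle. Faces and ends alike. Origin: its very middle, at half thickness; x across, y lengthwise, z through
- jig: grey stacking jig fixed to the table, base 262 x 150 x 8 mm (x -117 to 145). Origin on the table midway between the dowels; x points from the black hooks to the hinge, y from right dowel to left, z up. Hinge posts at x = 125, y = +-52, 112 mm high; black hook posts at x = -106, y = +-52, 122 mm high. Pads at the dowels' feet leave the middle free for fingers at a plate's waist
- seat (a point): point midway between the dowels at the height of their foot pads (20 mm above the table), axes as the jig: the first plate's underside rests here, the next plates lie on it
- dowel_left (a point): tip of the upright steel dowel at y = +44 mm of the jig, 86 mm above the table: 10 mm diameter up to 74 mm above the table, then tapered to the tip; plates slide freely down it
- dowel_right (a point): tip of the other dowel, the same, at y = -44 mm
- hinge (a point): middle of the bail's hinge axis, 125 mm behind the dowels (jig x), 98 mm above the table; the axis runs along the jig's y
- bail (a joint): hinge of the U-shaped gate (two arms 68 mm apart, brass rod across the end). 0 = down, level over the dowels towards the hooks (bottom stop); 1.75 rad = standing up behind the stack (open stop). A damped torsion spring throws it open: 0.96 N m when down (5 N at the rod), 0.44 when open. Rod in the jig frame: x = 125 - L cos(bail), z = 98 + L sin(bail) mm, L = 180 + catch
- catch (a joint): how far the rod is drawn out along the arms, away from the hinge: 0 to 0.036 m; stays where left (friction 2 N), starts at 0 to 8 mm. With the bail pressed below 0.05 rad, drawing out to 30 mm or more puts the rod under the hooks; let go, the spring lifts it against them at about 0.06 rad and it stays. A rod out more than 13 mm meets the hooks from above when swung down
- rod (a point): middle of the brass cross rod: round, 10 mm diameter, 128 mm long along the jig's y; the arms join it 34 mm either side of the middle. It can be pinched there from above, fingers on either side along the jig's x, and turns between the fingers as the bail swings. With the bail open it stands about 280 mm above the table: pass in front of it
- hook_left (a point): underside of the left black hook's lip, at its middle, 116 mm above the table; the lip is 36 x 14 x 6 mm, from x = -110 to -74 mm at y = +52 mm of the jig, open towards the hinge
- hook_right (a point): the same of the right black hook, at y = -52 mm
- spray_can: bystander: white spray can with red cap, 60 mm diameter, 170 mm high; origin under its centre
- oil_bottle: bystander: green bottle with yellow cap, 56 mm diameter, 120 mm high; origin under its centre
- model_car: bystander: silver model racing car, 150 x 72 x 45 mm; origin under its centre, x along its length
- parts_tray: bystander: blue divided parts tray 120 x 160 x 30 mm; origin under its centre

How it is judged:
By the outcome, as a careful person would: the job done as asked, in the order asked, and still so for the second after the job is handed in, with the robot touching nothing.
Of chassis_1, chassis_2, chassis_3, chassis_4 only 2 to 4 are there at a start; the rules pass over those that are not, and their reading is None.
At some moment in a run one of chassis_1, chassis_2, chassis_3, chassis_4, cover may be knocked a few centimetres aside while the robot is not near it.
Once in a run the grip may slacken for a moment while it holds something.
It also fails if it takes over 210 s, if anything falls off the work surface, if the arm or the gripper's body presses on something with over 40 N, if the wrist force passes 120 N, or if a joint passes its speed limit or range.

## Working session

There is one attempt and no reset: what is moved stays moved. The work goes in short steps, Python scripts to look and compute and a tool call to move; the robot and the scene stay as the last step left them, time stands still between calls to the robot, and variables do not carry over. Pictures are saved under pics/ and viewed, about 12 in all and at most 16, crops included, and the job is handed in when it is done.

Besides the shell and the picture viewer there is one more tool, called after "Call:" by a JSON object that holds its "method" and its "body", one argument or row to a line. play_rows: Moves the arm, as the interface text tells. Its arguments: {"type":"object","properties":{"motion":{"type":"array","items":{"type":"number"}},"newtons":{"type":"number"}},"required":["motion"]}

```bash
mkdir -p pics; ls
python3 - <<'E'
from rig import arm, eyes
import cv2
for n in("top","side"):
    c=eyes.capture(n); cv2.imwrite(f"pics/{n}0.png",c["color"])
    print(n,c["intrinsics"],c["dist_coeffs"],c["eye"],c["orientation"])
print(arm.state())
E
```

```text
pics
top [[463.9383781    0.         327.0619533 ]
 [  0.         463.9383781  208.83627935]
 [  0.           0.           1.        ]] [-0.00396662  0.          0.          0.          0.        ] [ 390.60863787   -6.70299147 1583.57175032] [ 0.08959977 -0.07189456 -1.56902328]
side [[401.0799376    0.         317.92909994]
 [  0.         401.0799376  201.98976999]
 [  0.           0.           1.        ]] [0.0134082 0.        0.        0.        0.       ] [ 132.52966418 -738.94267937  826.60725053] [ 0.83855693 -0.22738148 -0.45462835]
{'time_s': 0.1, 'q': array([-1.2106052 ,  0.33279954, -0.06470323,  1.46081003,  0.02158229,
        1.34987571, -0.08852825]), 'qvel': array([ 1.03262142e-03, -1.59625618e-03,  2.85329159e-04, -2.26143856e-03,
       -7.58670765e-04,  1.75085940e-03, -6.72227060e-05]), 'joint_torque': array([ 1.73754615e-03, -6.26742196e+01,  4.93292219e-02, -3.92434251e+01,
        1.63217413e-02,  6.83782302e-03,  3.95803625e-05]), 'eef_pos': array([233.32339806, 579.48367933, 230.62377344]), 'eef_rot': array([-5.97602059e-01, -3.08403088e+00,  1.85686304e-03]), 'ft_force': array([-0.93727453,  0.59384174,  0.50864846]), 'moment': array([-0.02308162,  0.01495296, -0.00117113]), 'finger_gap': 85.56844107293878}
```

View pics/top0.png

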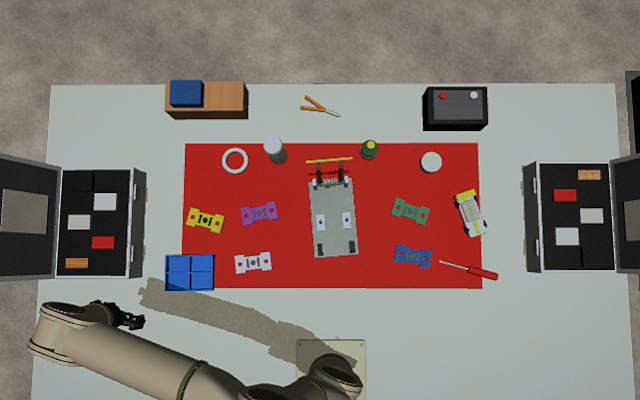

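View pics/side0.png

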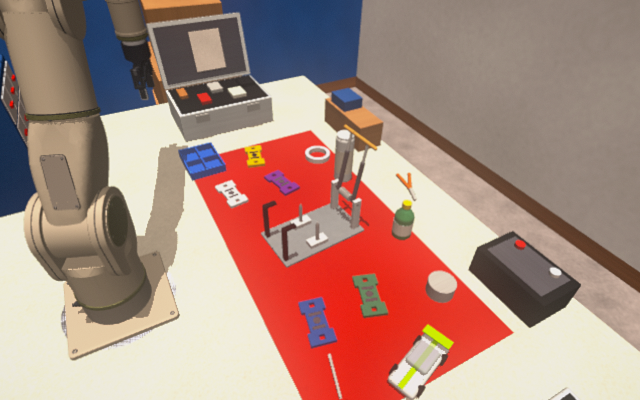

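```bash
cat > h.py <<'E'
import cv2, numpy as np
from rig import arm, eyes
from scipy.spatial.transform import Rotation as R
def ray(c,uv):
    p=cv2.undistortPoints(np.array(uv,float).reshape(-1,1,2),c["intrinsics"],np.array(c["dist_coeffs"]))[:,0]
    d=np.c_[p[:,0],-p[:,1],-np.ones(len(p))]
    return R.from_rotvec(c["orientation"]).apply(d)
def plane(c,uv,z):
    d=ray(c,uv); e=np.array(c["eye"]); return e+d*((z-e[2])/d[:,2])[:,None]
def pix(c,P):
    P=R.from_rotvec(c["orientation"]).inv().apply(np.atleast_2d(P)-c["eye"])
    return cv2.projectPoints((P*[1,-1,-1]).reshape(-1,1,3),np.zeros(3),np.zeros(3),c["intrinsics"],np.array(c["dist_coeffs"]))[0][:,0]
def crop(c,x0,y0,x1,y1,k,fn):
    cv2.imwrite(fn,cv2.resize(c["color"][y0:y1,x0:x1],None,fx=k,fy=k,interpolation=cv2.INTER_CUBIC))
HS={"chassis_1":((100,120,60),(125,255,255)),"chassis_2":((40,60,40),(85,255,255)),"chassis_4":((130,60,60),(160,255,255)),"cover":((24,120,100),(34,255,255)),"chassis_3":((0,0,150),(179,60,255))}
def plate(c,name,box,z=None):
    """centre & long-axis angle (deg) of a plate inside pixel box"""
    x0,y0,x1,y1=box; z=z or (12 if name=="cover" else 10)
    m=cv2.inRange(cv2.cvtColor(c["color"][y0:y1,x0:x1],cv2.COLOR_BGR2HSV),*HS[name])
    n=max(cv2.findContours(m,cv2.RETR_EXTERNAL,cv2.CHAIN_APPROX_NONE)[0],key=cv2.contourArea)[:,0]+[x0,y0]
    w=plane(c,n,z)[:,:2]; (cx,cy),s,a=cv2.minAreaRect(w.astype(np.float32))
    b=a if s[0]>s[1] else a+90
    return np.round([cx,cy,(b+90)%180-90,*s],1)
E
python3 - <<'E'
from h import *
t=eyes.capture("top")
for n,b in {"chassis_1":(385,235,440,275),"chassis_2":(385,192,435,230),"chassis_4":(235,195,280,232),"cover":(183,203,230,238),"chassis_3":(228,242,278,280)}.items(): print(n,plate(t,n,b))
crop(t,285,140,385,265,6,"pics/jt.png")
s=eyes.capture("side"); crop(s,225,120,385,270,5,"pics/js.png")
E
```

```text
chassis_1 [ 394.5 -275.7   77.9  117.6   56.6]
chassis_2 [ 545.3 -269.7   70.8  117.7   58.4]
chassis_4 [539.2 243.7 -78.   60.3 119.6]
cover [515.9 427.1  75.2 119.7  58.3]
chassis_3 [372.1 262.6 -83.1  59.7 120.5]
```

View pics/jt.png

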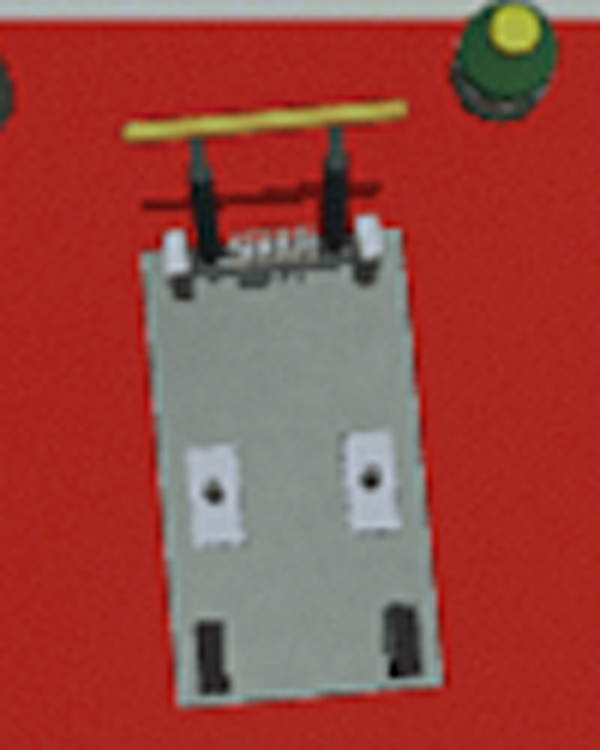

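View pics/js.png

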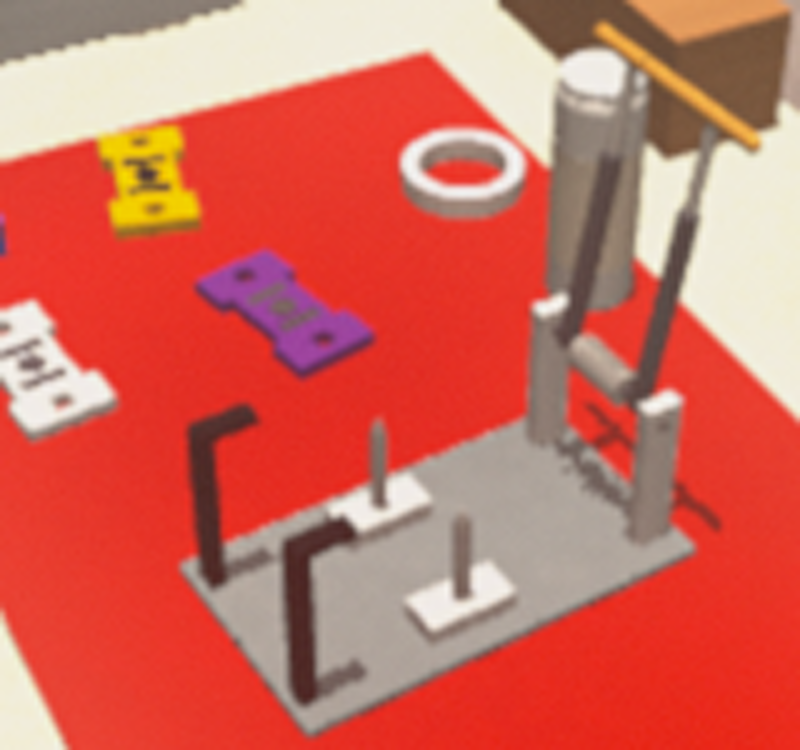

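Run:
```python
from h import *
from scipy.optimize import least_squares
t=eyes.capture("top");s=eyes.capture("side")
f=lambda a:np.array(a,float)/6+[285,140]
g=lambda a:np.array(a,float)/5+[225,120]
J=[(145,75,8),(145,-75,8),(-117,75,8),(-117,-75,8),(0,44,86),(0,-44,86)]
Ut=f([(140,253),(402,230),(178,706),(442,686),(214,489),(371,477)])
J2=[(-117,75,8),(-117,-75,8),(145,-75,8),(0,44,86),(0,-44,86)]
Us=g([(180,567),(310,735),(695,547),(378,419),(461,516)])
def W(p,J):
    J=np.array(J,float);c,q=np.cos(p[2]),np.sin(p[2])
    return np.c_[p[0]+c*J[:,0]-q*J[:,1],p[1]+q*J[:,0]+c*J[:,1],J[:,2]]
for nm,w in(("t",(1,0)),("s",(0,1)),("both",(1,1))):
    r=least_squares(lambda p:np.r_[w[0]*(pix(t,W(p,J))-Ut).ravel(),w[1]*(pix(s,W(p,J2))-Us).ravel()],[450,0,0])
    print(nm,r.x,np.round(r.fun.reshape(-1,2),1).tolist())
p=r.x
print(W(p,[(0,0,20),(0,44,86),(0,-44,86)]))
for n in (0,4,8):
  for b in (1.75,):
    L=180+n;print(n,pix(t,W(p,[(125-L*np.cos(b),64,98+L*np.sin(b)),(125-L*np.cos(b),-64,98+L*np.sin(b))]))*6-[285*6,140*6],pix(s,W(p,[(125-L*np.cos(b),64,98+L*np.sin(b)),(125-L*np.cos(b),-64,98+L*np.sin(b))]))*5-[225*5,120*5])
for n,b in {"chassis_1":(290,290,345,355),"chassis_2":(345,268,395,322),"chassis_4":(262,168,302,198),"cover":(242,143,268,170),"chassis_3":(212,175,252,210)}.items(): print(n,plate(s,n,b))
print(arm.state()["time_s"])
```

```text
t [ 5.08065736e+02 -1.15353013e+01  8.35843612e-02] [[0.1, -0.3], [-0.1, -0.1], [-0.2, 0.6], [0.1, 0.3], [-0.4, -0.1], [0.5, -0.4], [-0.0, -0.0], [-0.0, -0.0], [0.0, -0.0], [-0.0, -0.0], [0.0, -0.0]]
s [ 5.07022466e+02 -1.55060488e+01  9.51862871e-02] [[0.0, 0.0], [0.0, 0.0], [0.0, 0.0], [0.0, 0.0], [0.0, 0.0], [0.0, -0.0], [-0.8, -0.2], [-0.3, 0.4], [0.7, 0.0], [-0.2, 0.4], [0.6, -0.8]]
both [ 5.07836141e+02 -1.31819874e+01  8.96760244e-02] [[0.3, -0.1], [0.1, -0.1], [0.5, 0.8], [0.8, 0.2], [0.1, 0.0], [1.0, -0.4], [-0.8, -1.0], [-0.6, -0.4], [0.6, -0.4], [-0.2, -0.2], [0.3, -1.4]]
[[507.83614146 -13.18198736  20.        ]
 [503.89568274  30.6412118   86.        ]
 [511.77660019 -57.00518653  86.        ]]
0 [[134.31568872 136.27242818]
 [401.20230418 112.25990974]] [[601.12821357  31.87495754]
 [752.50609792 142.52645734]]
4 [[133.74810688 133.1400315 ]
 [401.407689   109.05738808]] [[602.64048274  25.09410813]
 [754.48255344 135.45586758]]
8 [[133.17722919 129.98944155]
 [401.61426553 105.83626284]] [[604.15917892  18.28451599]
 [756.46810994 128.35299453]]Traceback (most recent call last):
  File "<stdin>", line 21, in <module>
  File "h.py", line 20, in plate
    n=max(cv2.findContours(m,cv2.RETR_EXTERNAL,cv2.CHAIN_APPROX_NONE)[0],key=cv2.contourArea)[:,0]+[x0,y0]
      ~~~^^^^^^^^^^^^^^^^^^^^^^^^^^^^^^^^^^^^^^^^^^^^^^^^^^^^^^^^^^^^^^^^^^^^^^^^^^^^^^^^^^^^
ValueError: max() iterable argument is empty
```

Call:
{"method": "play_rows", "body": {
  "motion": [0,0,0,0,0,0,0.107,0,0,0,0,0,0,0.107,0,0,0,0,0,0,0.107,0,0,0,0,0,0,0.107,0,0,0,0,0,0,0.107],
  "newtons": 40
}}

```text
time_s: 0.72
eef_pos: [233.5, 579.3, 230.5]
eef_rot: [1.419, 2.803, -0.002]
ft_force: [-1.0, -0.6, 0.5]
finger_gap: 85.4
```

Call:
{"method": "play_rows", "body": {
  "motion": [0,0,0,0,0,0,0.107,0,0,0,0,0,0,0.107,0,0,0,0,0,0,0.107,0,0,0,0,0,0,0.107,0,0,0,0,0,0,0.107]
}}

```text
time_s: 1.13
eef_pos: [233.4, 579.1, 230.1]
eef_rot: [2.141, 2.298, -0.003]
ft_force: [0.1, 0.7, -0.0]
finger_gap: 85.6
```

```bash
cat > go.py <<'E'
# usage: go.py x y z jawdeg : remaining shift (m) and turn (rad) in the tool's present axes
import sys
from h import *
s=arm.state(); x,y,z,j=map(float,sys.argv[1:5])
r=R.from_rotvec(s["eef_rot"]); a=np.radians((j+90)/2)
g=R.from_rotvec(np.pi*np.array([np.cos(a),np.sin(a),0]))
t=(r.inv()*g).as_rotvec()
ty=r.apply([0,1,0]); 
print("t",round(s["time_s"],2),"pos",s["eef_pos"].round(1),"jaw",np.degrees(np.arctan2(ty[1],ty[0])).round(1),"gap",round(s["finger_gap"],1),"F",s["ft_force"].round(1),"q7",s["q"][6].round(2))
print("shift now-axes",(r.inv().apply(np.array([x,y,z])-s["eef_pos"])/1000).round(4),"goal-axes",(g.inv().apply(np.array([x,y,z])-s["eef_pos"])/1000).round(4),"turn",t.round(4))
E
python3 go.py 372 262.5 150 6.9
```

```text
t 1.13 pos [233.4 579.1 230.1] jaw 4.1 gap 85.6 F [ 0.1  0.7 -0. ] q7 -1.17
shift now-axes [-0.3255  0.1159  0.0806] goal-axes [-0.331   0.0996  0.0801] turn [-0.0012  0.0019 -0.0493]
```

Call:
{"method": "play_rows", "body": {
  "motion": [0,-0.033,0.0105,0.008,0,0,-0.005,0,-0.033,0.0105,0.008,0,0,-0.005,0,-0.033,0.0105,0.008,0,0,-0.005,0,-0.033,0.0105,0.008,0,0,-0.005,0,-0.033,0.0105,0.008,0,0,-0.005]
}}

```text
time_s: 1.55
eef_pos: [294.4, 420.0, 188.1]
eef_rot: [-2.106, -2.327, 0.0]
ft_force: [0.7, 0.0, 0.7]
finger_gap: 85.4
```

Call:
{"method": "play_rows", "body": {
  "motion": [0,-0.033,0.0105,0.008,0,0,-0.005,0,-0.033,0.0105,0.008,0,0,-0.005,0,-0.033,0.0105,0.008,0,0,-0.005,0,-0.033,0.0105,0.008,0,0,-0.005,0,-0.015,0.005,0.004,0,0,-0.005]
}}

```text
time_s: 1.97
eef_pos: [359.5, 268.3, 149.7]
eef_rot: [-2.078, -2.351, -0.001]
ft_force: [1.0, -0.1, 0.2]
finger_gap: 85.6
```

```bash
python3 go.py 372 262.5 1 6.9;  python3 - <<'E'
from h import *
s=eyes.capture("side"); crop(s,190,110,310,270,5,"pics/s1.png")
t=eyes.capture("top"); cv2.imwrite("pics/top1.png",t["color"])
for n,b in {"chassis_4":(262,165,305,200),"cover":(240,140,270,172)}.items():
  try: print(n,plate(s,n,b),plate(t,n,{"chassis_4":(235,195,280,232),"cover":(183,203,230,238)}[n]))
  except Exception as e: print(n,e)
E
```

```text
t 1.97 pos [359.5 268.3 149.7] jaw 7.0 gap 85.6 F [ 1.  -0.1  0.2] q7 -0.61
shift now-axes [-0.0077  0.0121  0.1486] goal-axes [-0.0072  0.0118  0.1487] turn [-0.0021 -0.0032  0.0026]
chassis_4 [535.1 238.4 -78.2  59.8 119.9] [539.2 243.7 -78.   60.3 119.6]
cover [511.7 424.3  75.  112.8  55.1] [515.9 427.1  75.2 119.7  58.3]
```

View pics/s1.png

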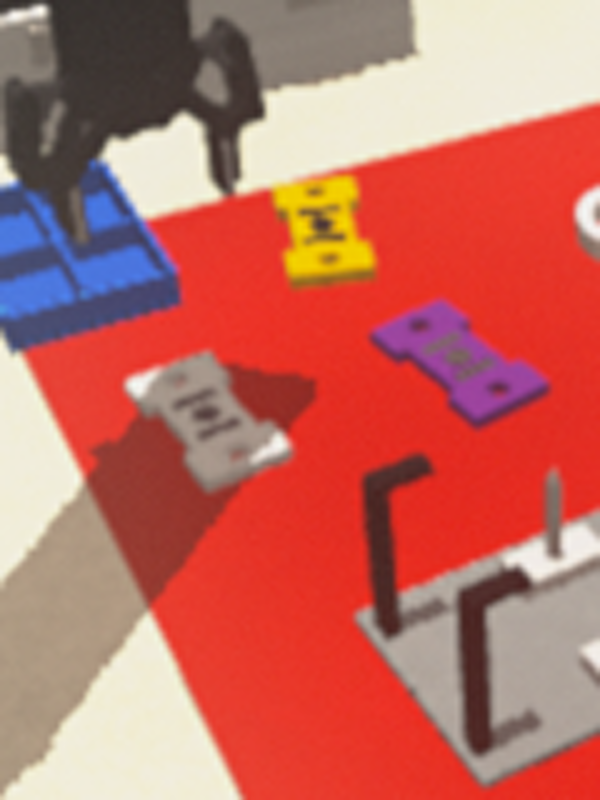

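Call:
{"method": "play_rows", "body": {
  "motion": [0,-0.0072,0.012,0.03,0,0,0,0,0,0,0.03,0,0,0,0,0,0,0.03,0,0,0,0,0,0,0.03,0,0,0,0,0,0,0.01,0,0,0]
}}

```text
time_s: 2.48
eef_pos: [374.9, 270.8, 20.5]
eef_rot: [-2.077, -2.35, -0.023]
ft_force: [-1.0, -0.8, 0.2]
finger_gap: 85.4
```

```bash
python3 go.py 372 262.5 1 6.9;  python3 - <<'E'
from h import *
s=eyes.capture("side"); crop(s,190,150,290,230,6,"pics/s2.png")
print(pix(s,[[359.5,268.3,163]]))
E
```

```text
t 2.48 pos [374.9 270.8  20.5] jaw 7.0 gap 85.4 F [-1.  -0.8  0.2] q7 -0.52
shift now-axes [-0.0082 -0.004   0.0193] goal-axes [-0.0079 -0.0039  0.0195] turn [ 0.0075 -0.0135  0.0024]
[[220.32255829 151.48309609]]
```

View pics/s2.png

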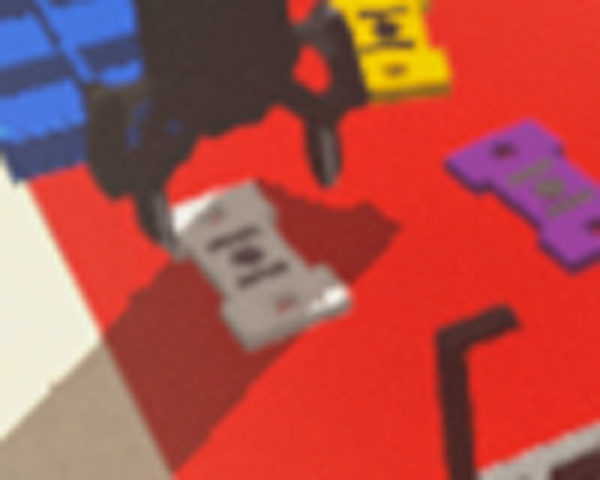

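Call:
{"method": "play_rows", "body": {
  "motion": [0,-0.008,-0.004,0,0.0075,-0.0135,0.002,0,0,0,0,0,0,0,0,0,0,0.01,0,0,0,0,0,0,0.008,0,0,0,0,0,0,0,0,0,0]
}}

```text
time_s: 2.95
eef_pos: [371.8, 265.1, 3.3]
eef_rot: [2.08, 2.355, 0.002]
ft_force: [-0.4, -0.7, -0.4]
finger_gap: 85.5
```

```bash
python3 go.py 372 262.5 1 6.9
```

```text
t 2.95 pos [371.8 265.1   3.3] jaw 7.1 gap 85.5 F [-0.4 -0.7 -0.4] q7 -0.51
shift now-axes [-0.0026 -0.0001  0.0023] goal-axes [-0.0026 -0.0001  0.0023] turn [ 0.0012 -0.001   0.0035]
```

Call:
{"method": "play_rows", "body": {
  "motion": [0,-0.003,0,0.003,0,0,0,0,0,0,0,0,0,0,1,0,0,0,0,0,0,1,0,0,0,0,0,0,1,0,0,0,0,0,0]
}}

```text
time_s: 3.37
eef_pos: [372.9, 262.5, 0.9]
eef_rot: [2.08, 2.354, 0.006]
ft_force: [-0.4, 0.5, 0.2]
finger_gap: 51.7
```

Call:
{"method": "play_rows", "body": {
  "motion": [1,0,0,0,0,0,0,1,0,0,0,0,0,0,1,0,0,0,0,0,0,1,0,0,0,0,0,0,1,0,0,0,0,0,0]
}}

```text
time_s: 3.78
eef_pos: [372.8, 262.5, 1.3]
eef_rot: [-2.08, -2.354, -0.006]
ft_force: [0.5, -0.7, -0.5]
finger_gap: 42.4
```

```bash
python3 go.py 508 -11.5 160 5
```

```text
t 3.78 pos [372.8 262.5   1.3] jaw 7.1 gap 42.4 F [ 0.5 -0.7 -0.5] q7 -0.5
shift now-axes [-0.2881  0.1008 -0.1592] goal-axes [-0.2847  0.1108 -0.1587] turn [ 0.0024 -0.0026  0.0363]
```

Call:
{"method": "play_rows", "body": {
  "motion": [1,0,0,-0.02,0,0,0,1,0,0,-0.035,0,0,0,1,0,0,-0.035,0,0,0,1,0,0,-0.035,0,0,0,1,0,0,-0.03,0,0,0]
}}

```text
time_s: 4.2
eef_pos: [368.4, 258.0, 155.0]
eef_rot: [2.08, 2.354, -0.02]
ft_force: [1.3, 1.2, -2.9]
finger_gap: 42.9
```

Call:
{"method": "play_rows", "body": {
  "motion": [1,-0.03,0.011,0,0,0,0.004,1,-0.03,0.011,0,0,0,0.004,1,-0.03,0.011,0,0,0,0.004,1,-0.03,0.011,0,0,0,0.004,1,-0.03,0.011,0,0,0,0.004]
}}

```text
time_s: 4.62
eef_pos: [443.5, 119.7, 163.9]
eef_rot: [2.088, 2.347, 0.005]
ft_force: [0.2, 0.9, -1.9]
finger_gap: 42.9
```

Call:
{"method": "play_rows", "body": {
  "motion": [1,-0.03,0.011,0,0,0,0.004,1,-0.03,0.011,0,0,0,0.004,1,-0.03,0.011,0,0,0,0.004,1,-0.02,0.008,0,0,0,0.004,1,0,0,0,0,0,0]
}}

```text
time_s: 5.03
eef_pos: [499.4, 2.3, 164.2]
eef_rot: [2.115, 2.32, 0.006]
ft_force: [-1.2, -0.2, -1.2]
finger_gap: 42.6
```

```bash
python3 go.py 508 -11.5 110 5
```

```text
t 5.03 pos [499.4   2.3 164.2] jaw 5.3 gap 42.6 F [-1.2 -0.2 -1.2] q7 0.06
shift now-axes [-0.0146  0.0071  0.0542] goal-axes [-0.0145  0.0074  0.0542] turn [ 0.0046 -0.0006  0.005 ]
```

Call:
{"method": "play_rows", "body": {
  "motion": [1,-0.0146,0.0071,0.02,0.0046,0,0.005,1,0,0,0.02,0,0,0,1,0,0,0.018,0,0,0,1,0,0,0.01,0,0,0,1,0,0,0,0,0,0]
}}

```text
time_s: 5.45
eef_pos: [508.8, -13.4, 93.9]
eef_rot: [2.126, 2.312, 0.002]
ft_force: [-0.2, 1.0, -2.4]
finger_gap: 42.4
```

```bash
python3 go.py 508 -11.5 95 5;  python3 - <<'E'
from h import *
s=eyes.capture("side"); t=eyes.capture("top")
a=cv2.resize(s["color"][165:270,255:345],(600,700),interpolation=cv2.INTER_CUBIC)[:600]
b=cv2.resize(t["color"][185:285,300:365],(390,600),interpolation=cv2.INTER_CUBIC)[:,:200]
cv2.imwrite("pics/d1.png",np.hstack([a,b]))
E
```

```text
t 5.45 pos [508.8 -13.4  93.9] jaw 4.8 gap 42.4 F [-0.2  1.  -2.4] q7 0.16
shift now-axes [ 0.002  -0.0007 -0.0011] goal-axes [ 0.002  -0.0006 -0.0011] turn [ 0.0014 -0.0006 -0.0037]
```

View pics/d1.png

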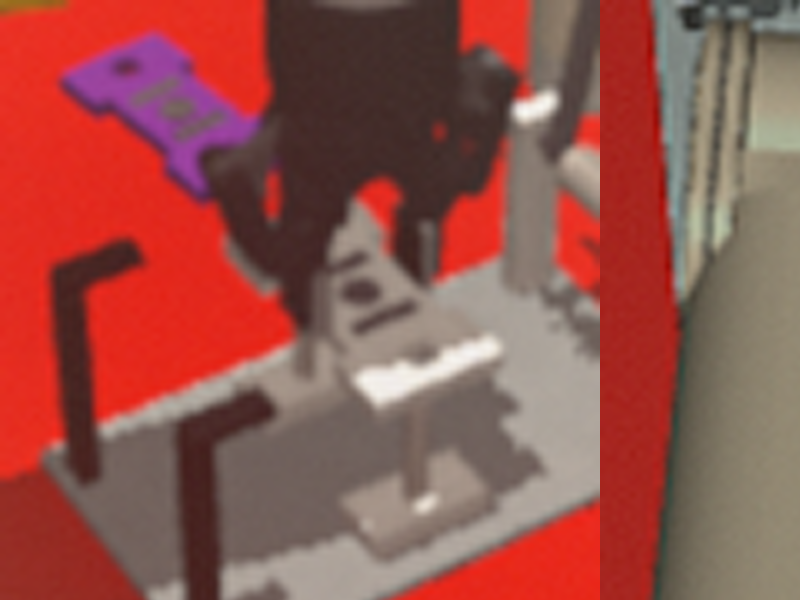

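Run:
```python
from h import *
s=eyes.capture("side")
h=plane(s,[(255+427/6.667,165+352/6.667)],102.6)[0]; d=plane(s,[(317.2,223.2)],86)[0]
b=plane(s,[(255+424/6.667,165+497/6.667)],20)[0]
print(h,d,b,h-d)
r=arm.state(); c=np.radians(5); print("hand-predicted hole",r["eef_pos"]+44*np.array([np.sin(c),-np.cos(c),0]))
```

```text
[514.04713987 -60.67814959 102.6       ] [508.36564854 -61.47839945  86.        ] [514.30397648 -60.80897242  20.        ] [ 5.68149133  0.80024986 16.6       ]
hand-predicted hole [514.27176696 -57.06026635  96.47101304]
```

Call:
{"method": "play_rows", "body": {
  "motion": [1,0.0005,-0.0012,0,0.0014,0,0,1,0,0,0.008,0,0,0,1,0,0,0.006,0,0,0,1,0,0,0.006,0,0,0,1,0,0,0,0,0,0]
}}

```text
time_s: 6.02
eef_pos: [511.3, -11.2, 78.0]
eef_rot: [2.121, 2.312, 0.015]
ft_force: [-0.5, -0.3, -1.0]
finger_gap: 42.4
```

```bash
python3 go.py 507.7 -13 20 5
```

```text
t 6.02 pos [511.3 -11.2  78. ] jaw 4.9 gap 42.4 F [-0.5 -0.3 -1. ] q7 0.18
shift now-axes [-0.0017 -0.0043  0.058 ] goal-axes [-0.0015 -0.0038  0.058 ] turn [ 0.0097 -0.0034 -0.0015]
```

Call:
{"method": "play_rows", "body": {
  "motion": [1,-0.001,-0.002,0,0.01,-0.003,0,1,0,0,0,0,0,0,1,0,0,0.005,0,0,0,1,0,0,0.005,0,0,0,1,0,0,0,0,0,0]
}}

```text
time_s: 6.43
eef_pos: [509.3, -12.1, 67.0]
eef_rot: [-2.123, -2.314, 0.001]
ft_force: [0.1, 0.2, -2.4]
finger_gap: 42.4
```

```bash
python3 go.py 508 -13 21 5
```

```text
t 6.43 pos [509.3 -12.1  67. ] jaw 4.9 gap 42.4 F [ 0.1  0.2 -2.4] q7 0.19
shift now-axes [-0.0008 -0.0013  0.046 ] goal-axes [-0.0007 -0.0014  0.046 ] turn [-0.0014 -0.0003 -0.0013]
```

Call:
{"method": "play_rows", "body": {
  "motion": [1,0,0,0.008,0,0,0,1,0,0,0.008,0,0,0,1,0,0,0.008,0,0,0,1,0,0,0.008,0,0,0,1,0,0,0.007,0,0,0]
}}

```text
time_s: 6.85
eef_pos: [509.8, -12.1, 24.9]
eef_rot: [-2.124, -2.315, -0.0]
ft_force: [-0.4, 1.2, -1.3]
finger_gap: 42.8
```

```bash
python3 go.py 508 -13 22 5;  python3 - <<'E'
from h import *
s=eyes.capture("side"); 
a=cv2.resize(s["color"][165:270,255:345],None,fx=6,fy=6,interpolation=cv2.INTER_CUBIC)[:600]
cv2.imwrite("pics/d2.png",a)
E
```

```text
t 6.85 pos [509.8 -12.1  24.9] jaw 4.9 gap 42.8 F [-0.4  1.2 -1.3] q7 0.23
shift now-axes [-0.0007 -0.0019  0.0029] goal-axes [-0.0007 -0.0019  0.0029] turn [ 0.0001 -0.0004 -0.0013]
```

View pics/d2.png

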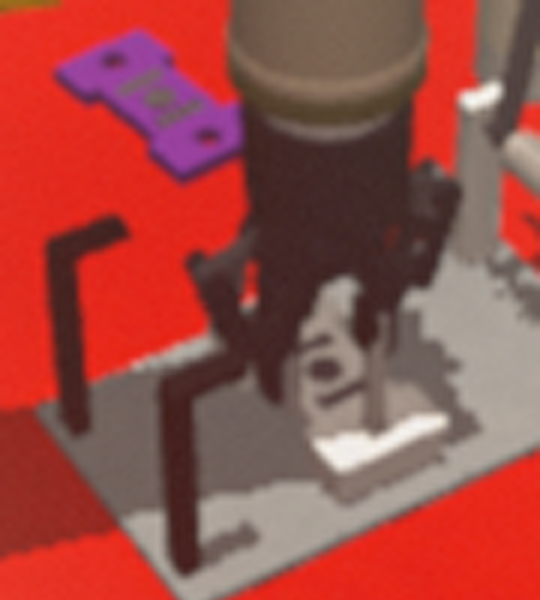

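Call:
{"method": "play_rows", "body": {
  "motion": [1,0,0,0.003,0,0,0,0,0,0,0,0,0,0,0,0,0,0,0,0,0,0,0,0,0,0,0,0,0,0,0,0,0,0,0]
}}

```text
time_s: 7.32
eef_pos: [509.9, -12.7, 20.5]
eef_rot: [-2.124, -2.314, 0.001]
ft_force: [-0.0, 0.6, -0.2]
finger_gap: 85.0
```

Call:
{"method": "play_rows", "body": {
  "motion": [0,0,0,0,0,0,0,0,0,0,0,0,0,0,0,0,0,-0.01,0,0,0,0,0,0,-0.02,0,0,0,0,0,0,-0.035,0,0,0]
}}

```text
time_s: 7.73
eef_pos: [506.1, -13.1, 83.2]
eef_rot: [-2.121, -2.31, 0.015]
ft_force: [1.0, 0.2, 0.1]
finger_gap: 85.4
```

Call:
{"method": "play_rows", "body": {
  "motion": [0,0,0,-0.035,0,0,0,0,0,0,-0.035,0,0,0,0,0.03,0,0,0,0,-0.025,0,0.03,0,0,0,0,-0.025,0,0.03,0,0,0,0,-0.025]
}}

```text
time_s: 8.15
eef_pos: [501.1, 70.5, 168.2]
eef_rot: [2.05, 2.376, 0.001]
ft_force: [0.8, -0.3, 0.1]
finger_gap: 85.0
```

```bash
cat > see.py <<'E'
from h import *
t=eyes.capture("top")
for n,b in {"chassis_1":(375,230,450,285),"chassis_2":(385,182,445,232),"chassis_4":(230,180,290,240),"cover":(175,190,235,240)}.items():
  try: print(n,plate(t,n,b))
  except Exception as e: print(n,"?")
E
python3 see.py; python3 go.py 539.2 243.7 60 12
```

```text
chassis_1 [ 394.3 -275.6   77.9  117.6   56.8]
chassis_2 [ 545.3 -269.7   70.8  117.7   58.4]
chassis_4 [539.1 244.4 -77.9  60.1 118.3]
cover [515.9 427.1  75.2 119.7  58.3]
t 8.2 pos [500.   77.8 167.7] jaw 8.9 gap 85.6 F [0.1 6.8 0.2] q7 -0.02
shift now-axes [0.1578 0.0643 0.1079] goal-axes [0.1541 0.0729 0.1077] turn [ 0.002  -0.     -0.0533]
```

Call:
{"method": "play_rows", "body": {
  "motion": [0,0.033,0.014,0,0,0,-0.011,0,0.033,0.014,0,0,0,-0.011,0,0.033,0.014,0,0,0,-0.011,0,0.03,0.014,0,0,0,-0.01,0,0.018,0.008,0,0,0,-0.01]
}}

```text
time_s: 8.62
eef_pos: [537.6, 236.3, 173.2]
eef_rot: [1.979, 2.438, 0.01]
ft_force: [0.0, -1.3, 0.2]
finger_gap: 85.3
```

Call:
{"method": "play_rows", "body": {
  "motion": [0,0,0,0.02,0,0,0,0,0,0,0.035,0,0,0,0,0,0,0.035,0,0,0,0,0,0,0.025,0,0,0,0,0,0,0.01,0,0,0]
}}

```text
time_s: 9.03
eef_pos: [541.5, 246.6, 50.7]
eef_rot: [1.963, 2.445, 0.027]
ft_force: [-1.2, -0.4, 0.5]
finger_gap: 85.7
```

```bash
python3 see.py; python3 go.py 539.2 243.7 1 12
```

```text
chassis_1 [ 394.5 -275.7   77.9  117.6   56.6]
chassis_2 [ 545.3 -269.7   70.8  117.7   58.4]
chassis_4 [546.2 211.7  11.4  60.   54.2]
cover [515.8 427.4  75.2 119.3  58. ]
t 9.08 pos [541.1 246.3  50. ] jaw 12.5 gap 85.5 F [-0.7 -0.2 -2. ] q7 -0.11
shift now-axes [-0.0024 -0.0031  0.0489] goal-axes [-0.0021 -0.0023  0.049 ] turn [ 0.0153 -0.0059  0.0084]
```

Call:
{"method": "play_rows", "body": {
  "motion": [0,-0.002,-0.002,0.01,0.015,-0.006,0.008,0,0,0,0.015,0,0,0,0,0,0,0.012,0,0,0,0,0,0,0.006,0,0,0,0,0,0,0,0,0,0]
}}

```text
time_s: 9.5
eef_pos: [542.6, 244.1, 9.9]
eef_rot: [1.979, 2.438, 0.004]
ft_force: [0.7, -0.2, -0.1]
finger_gap: 85.3
```

```bash
python3 go.py 539.2 243.7 1 12
```

```text
t 9.5 pos [542.6 244.1   9.9] jaw 11.9 gap 85.3 F [ 0.7 -0.2 -0.1] q7 -0.1
shift now-axes [ 0.0003 -0.0035  0.0089] goal-axes [ 0.0003 -0.0035  0.0089] turn [ 0.0033 -0.0004 -0.0023]
```

Call:
{"method": "play_rows", "body": {
  "motion": [0,0,-0.0035,0.005,0.003,0,-0.002,0,0,0,0.004,0,0,0,0,0,0,0,0,0,0,1,0,0,0,0,0,0,1,0,0,0,0,0,0]
}}

```text
time_s: 9.92
eef_pos: [540.4, 243.9, 2.8]
eef_rot: [1.977, 2.44, 0.005]
ft_force: [-0.1, 0.8, -0.6]
finger_gap: 64.0
```

Call:
{"method": "play_rows", "body": {
  "motion": [1,0,0,0,0,0,0,1,0,0,0,0,0,0,1,0,0,0,0,0,0,1,0,0,0,0,0,0,1,0,0,0,0,0,0]
}}

```text
time_s: 10.33
eef_pos: [540.8, 244.1, 3.8]
eef_rot: [1.977, 2.44, 0.007]
ft_force: [0.5, 0.5, -1.7]
finger_gap: 42.1
```

Call:
{"method": "play_rows", "body": {
  "motion": [1,0,0,-0.02,0,0,0,1,0,0,-0.035,0,0,0,1,0,0,-0.035,0,0,0,1,0,0,-0.035,0,0,0,1,0,0,-0.03,0,0,0]
}}

```text
time_s: 10.75
eef_pos: [535.0, 241.1, 155.6]
eef_rot: [-1.976, -2.438, 0.02]
ft_force: [1.2, 0.6, -2.3]
finger_gap: 42.0
```

Call:
{"method": "play_rows", "body": {
  "motion": [1,-0.029,-0.0075,0,0,0,0.0135,1,-0.029,-0.0075,0,0,0,0.0135,1,-0.029,-0.0075,0,0,0,0.0135,1,-0.029,-0.0075,0,0,0,0.0135,1,-0.029,-0.0075,0,0,0,0.0135]
}}

```text
time_s: 11.17
eef_pos: [527.3, 96.7, 164.1]
eef_rot: [-2.046, -2.383, -0.004]
ft_force: [0.2, -1.4, -1.9]
finger_gap: 42.5
```

Call:
{"method": "play_rows", "body": {
  "motion": [1,-0.029,-0.0075,0,0,0,0.0135,1,-0.029,-0.0075,0,0,0,0.0135,1,-0.029,-0.0075,0,0,0,0.0135,1,-0.025,-0.006,0,0,0,0.0135,1,0,0,0,0,0,0]
}}

```text
time_s: 11.58
eef_pos: [510.7, -30.7, 163.9]
eef_rot: [-2.123, -2.314, -0.003]
ft_force: [0.3, -0.9, -1.1]
finger_gap: 42.3
```

```bash
python3 go.py 508.7 -13 96 5;python3 see.py
```

```text
t 11.58 pos [510.7 -30.7 163.9] jaw 4.9 gap 42.3 F [ 0.3 -0.9 -1.1] q7 0.15
shift now-axes [ 0.0176 -0.0005  0.0679] goal-axes [ 0.0178 -0.0004  0.0679] turn [ 0.0009 -0.0021 -0.0012]
chassis_1 [ 394.5 -275.7   77.9  117.6   56.6]
chassis_2 [ 545.3 -269.7   70.8  117.7   58.4]
chassis_4 ?
cover [515.9 427.1  75.2 119.7  58.3]
```

Call:
{"method": "play_rows", "body": {
  "motion": [1,0.0176,0,0.015,0,0,0,1,0,0,0.02,0,0,0,1,0,0,0.02,0,0,0,1,0,0,0.008,0,0,0,1,0,0,0,0,0,0]
}}

```text
time_s: 12.05
eef_pos: [510.6, -6.7, 99.5]
eef_rot: [-2.118, -2.318, -0.01]
ft_force: [0.4, -0.3, -1.5]
finger_gap: 42.3
```

```bash
python3 go.py 509 -12.4 80 5
```

```text
t 12.05 pos [510.6  -6.7  99.5] jaw 5.2 gap 42.3 F [ 0.4 -0.3 -1.5] q7 0.16
shift now-axes [-0.0057 -0.0022  0.0195] goal-axes [-0.0056 -0.0021  0.0195] turn [ 0.0039 -0.0055  0.0026]
```

Call:
{"method": "play_rows", "body": {
  "motion": [1,-0.0056,-0.0022,0,0.004,-0.0055,0.0026,1,0,0,0.005,0,0,0,1,0,0,0.005,0,0,0,1,0,0,0,0,0,0,1,0,0,0,0,0,0]
}}

```text
time_s: 12.47
eef_pos: [510.2, -12.1, 91.1]
eef_rot: [2.12, 2.316, 0.002]
ft_force: [-0.8, -1.0, -1.6]
finger_gap: 41.7
```

```bash
python3 go.py 509 -12.4 80 5
```

```text
t 12.47 pos [510.2 -12.1  91.1] jaw 5.1 gap 41.7 F [-0.8 -1.  -1.6] q7 0.17
shift now-axes [-0.0002 -0.0013  0.0111] goal-axes [-0.0002 -0.0012  0.0111] turn [0.0019 0.0004 0.0011]
```

Call:
{"method": "play_rows", "body": {
  "motion": [1,0,-0.001,0.004,0.002,0,0,1,0,0,0.005,0,0,0,1,0,0,0.005,0,0,0,1,0,0,0.005,0,0,0,1,0,0,0.003,0,0,0]
}}

```text
time_s: 12.88
eef_pos: [510.2, -12.1, 68.4]
eef_rot: [2.12, 2.316, 0.003]
ft_force: [0.2, 0.4, -1.1]
finger_gap: 42.1
```

```bash
python3 go.py 509 -12.4 34.5 5
```

```text
t 12.88 pos [510.2 -12.1  68.4] jaw 5.1 gap 42.1 F [ 0.2  0.4 -1.1] q7 0.19
shift now-axes [-0.0002 -0.0013  0.0339] goal-axes [-0.0002 -0.0012  0.0339] turn [ 0.0025 -0.0003  0.0009]
```

Call:
{"method": "play_rows", "body": {
  "motion": [1,0,-0.001,0.007,0.002,0,0,1,0,0,0.007,0,0,0,1,0,0,0.007,0,0,0,1,0,0,0.006,0,0,0,1,0,0,0.004,0,0,0]
}}

```text
time_s: 13.3
eef_pos: [508.7, -12.2, 33.6]
eef_rot: [-2.121, -2.317, 0.001]
ft_force: [-1.0, -0.5, 5.0]
finger_gap: 42.3
```

```bash
python3 go.py 509 -12.4 34.5 5
```

```text
t 13.3 pos [508.7 -12.2  33.6] jaw 5.1 gap 42.3 F [-1.  -0.5  5. ] q7 0.23
shift now-axes [-0.0003  0.0002 -0.0009] goal-axes [-0.0003  0.0002 -0.0009] turn [-0.0006 -0.0001  0.0011]
```

Call:
{"method": "play_rows", "body": {
  "motion": [0,0,0,0,0,0,0,0,0,0,0,0,0,0,0,0,0,0,0,0,0,0,0,0,0,0,0,0,0,0,0,0,0,0,0]
}}

```text
time_s: 13.72
eef_pos: [509.2, -12.4, 33.2]
eef_rot: [-2.121, -2.317, 0.001]
ft_force: [-0.0, 0.2, 0.5]
finger_gap: 85.9
```

Call:
{"method": "play_rows", "body": {
  "motion": [0,0,0,0,0,0,0,0,0,0,-0.01,0,0,0,0,0,0,-0.02,0,0,0,0,0,0,-0.035,0,0,0,0,0,0,-0.035,0,0,0]
}}

```text
time_s: 14.13
eef_pos: [505.1, -13.1, 132.6]
eef_rot: [-2.119, -2.312, 0.017]
ft_force: [1.9, 1.1, 0.1]
finger_gap: 85.6
```

Call:
{"method": "play_rows", "body": {
  "motion": [0,0,0,-0.03,0,0,0,0,-0.028,0.0075,0,0,0,0.047,0,-0.028,0.0075,0,0,0,0.047,0,-0.028,0.0075,0,0,0,0.047,0,-0.028,0.0075,0,0,0,0.047]
}}

```text
time_s: 14.55
eef_pos: [542.8, -120.8, 177.8]
eef_rot: [2.323, 2.113, 0.01]
ft_force: [0.9, -0.5, -0.8]
finger_gap: 85.7
```

Call:
{"method": "play_rows", "body": {
  "motion": [0,-0.028,0.0075,0,0,0,0.047,0,-0.028,0.0075,0,0,0,0.047,0,-0.028,0.0075,0,0,0,0.047,0,-0.028,0.0075,0,0,0,0.047,0,-0.02,0.0055,0,0,0,0.04]
}}

```text
time_s: 14.97
eef_pos: [554.4, -264.6, 183.3]
eef_rot: [2.556, 1.819, 0.016]
ft_force: [0.3, 0.6, 0.6]
finger_gap: 85.2
```

```bash
python3 go.py 545.3 -269.7 50 -19.2;python3 see.py;  python3 - <<'E'
from h import *
s=eyes.capture("side"); crop(s,225,120,385,270,5,"pics/d3.png")
E
```

```text
t 14.97 pos [ 554.4 -264.6  183.3] jaw -19.1 gap 85.2 F [0.3 0.6 0.6] q7 0.29
shift now-axes [-0.0086 -0.0082  0.1332] goal-axes [-0.0078 -0.0069  0.1333] turn [ 0.0099 -0.0057  0.0013]
chassis_1 [ 377.9 -328.4  -33.4   19.6   56.3]
chassis_2 [ 557.3 -234.4  -19.    42.9   57.7]
chassis_4 ?
cover [515.9 426.9  75.2 120.1  58.3]
```

View pics/d3.png

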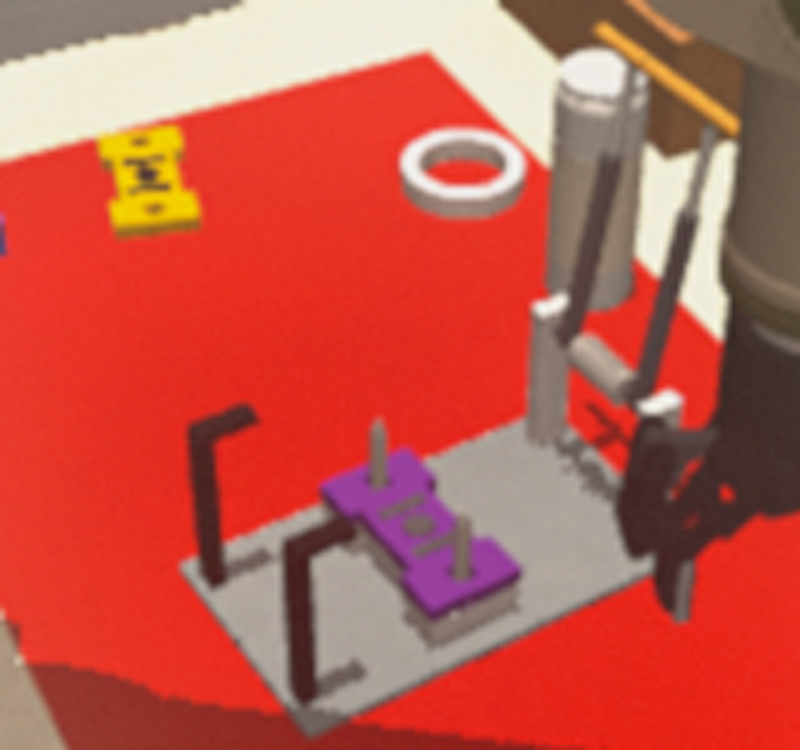

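Call:
{"method": "play_rows", "body": {
  "motion": [0,-0.0078,-0.007,0.02,0.01,-0.006,0,0,0,0,0.03,0,0,0,0,0,0,0.035,0,0,0,0,0,0,0.03,0,0,0,0,0,0,0.01,0,0,0]
}}

```text
time_s: 15.48
eef_pos: [547.8, -272.1, 61.7]
eef_rot: [2.555, 1.815, 0.009]
ft_force: [0.5, 1.5, -0.1]
finger_gap: 85.5
```

```bash
python3 go.py 545.3 -269.7 2 -19.2
python3 - <<'E'
from h import *
s=eyes.capture("side")
for n,b in {"chassis_1":(285,285,345,365),"chassis_2":(340,262,400,330)}.items(): print(n,plate(s,n,b))
E
```

```text
t 15.48 pos [ 547.8 -272.1   61.7] jaw -19.2 gap 85.5 F [ 0.5  1.5 -0.1] q7 0.37
shift now-axes [ 0.0015 -0.0037  0.0596] goal-axes [ 0.0015 -0.0031  0.0597] turn [ 0.0098  0.0001 -0.0005]
chassis_1 [ 400.1 -238.4  -12.9   33.5   53.8]
chassis_2 [ 526.3 -315.5  -27.5   30.6   58.9]
```

Call:
{"method": "play_rows", "body": {
  "motion": [0,0.0015,-0.0035,0.01,0.01,0,0,0,0,0,0.018,0,0,0,0,0,0,0.018,0,0,0,0,0,0,0.005,0,0,0,0,0,0,0,0,0,0]
}}

```text
time_s: 15.95
eef_pos: [548.9, -268.1, 15.1]
eef_rot: [2.555, 1.823, 0.005]
ft_force: [-0.4, 0.0, 0.6]
finger_gap: 85.3
```

```bash
python3 go.py 545.3 -269.7 2 -19.2
```

```text
t 15.95 pos [ 548.9 -268.1   15.1] jaw -19.0 gap 85.3 F [-0.4  0.   0.6] q7 0.4
shift now-axes [-0.0027 -0.0029  0.0131] goal-axes [-0.0027 -0.0028  0.0131] turn [ 0.004  -0.0013  0.0036]
```

Call:
{"method": "play_rows", "body": {
  "motion": [0,-0.0027,-0.003,0.006,0.004,-0.001,0.003,0,0,0,0.006,0,0,0,0,0,0,0,0,0,0,1,0,0,0,0,0,0,1,0,0,0,0,0,0]
}}

```text
time_s: 16.37
eef_pos: [547.4, -270.5, 6.7]
eef_rot: [2.557, 1.819, 0.005]
ft_force: [0.0, -0.3, -0.4]
finger_gap: 64.0
```

Call:
{"method": "play_rows", "body": {
  "motion": [1,0,0,0,0,0,0,1,0,0,0,0,0,0,1,0,0,0,0,0,0,1,0,0,0,0,0,0,1,0,0,0,0,0,0]
}}

```text
time_s: 16.78
eef_pos: [547.3, -271.1, 11.1]
eef_rot: [2.559, 1.819, 0.008]
ft_force: [1.1, -1.0, -0.3]
finger_gap: 8.8
```

Call:
{"method": "play_rows", "body": {
  "motion": [1,0,0,-0.02,0,0,0,1,0,0,-0.035,0,0,0,1,0,0,-0.035,0,0,0,1,0,0,-0.035,0,0,0,1,0,0,-0.03,0,0,0]
}}

```text
time_s: 17.2
eef_pos: [542.6, -269.7, 165.6]
eef_rot: [-2.556, -1.815, 0.004]
ft_force: [0.6, 0.6, 0.3]
finger_gap: -0.0
```

Call:
{"method": "play_rows", "body": {
  "motion": [1,0.028,-0.0075,0,0,0,-0.047,1,0.028,-0.0075,0,0,0,-0.047,1,0.028,-0.0075,0,0,0,-0.047,1,0.028,-0.0075,0,0,0,-0.047,1,0.028,-0.0075,0,0,0,-0.047]
}}

```text
time_s: 17.62
eef_pos: [542.4, -130.8, 175.8]
eef_rot: [2.329, 2.094, 0.007]
ft_force: [0.1, 0.0, -0.9]
finger_gap: 0.3
```

Call:
{"method": "play_rows", "body": {
  "motion": [1,0.028,-0.0075,0,0,0,-0.047,1,0.028,-0.0075,0,0,0,-0.047,1,0.025,-0.0075,0,0,0,-0.047,1,0.015,-0.005,0,0,0,-0.04,1,0,0,0,0,0,0]
}}

```text
time_s: 18.03
eef_pos: [517.5, -22.5, 175.9]
eef_rot: [2.107, 2.317, 0.012]
ft_force: [-0.2, 0.3, -0.3]
finger_gap: 0.2
```

```bash
python3 go.py 509 -12.4 96 5;python3 see.py
```

```text
t 18.03 pos [517.5 -22.5 175.9] jaw 5.4 gap 0.2 F [-0.2  0.3 -0.3] q7 0.14
shift now-axes [ 0.0111 -0.0085  0.0798] goal-axes [ 0.0108 -0.0076  0.0799] turn [0.012  0.002  0.0078]
chassis_1 [ 394.5 -275.7   77.9  117.6   56.6]
chassis_2 [ 552.1 -272.2   71.4  118.1   58.7]
chassis_4 ?
cover [515.9 427.1  75.2 119.7  58.3]
```

Call:
{"method": "play_rows", "body": {
  "motion": [0,-0.027,0.0065,0,0,0,0.047,0,-0.027,0.0065,0,0,0,0.047,0,-0.027,0.0065,0,0,0,0.047,0,-0.027,0.0065,0,0,0,0.047,0,-0.027,0.0065,0,0,0,0.047]
}}

```text
time_s: 18.5
eef_pos: [552.4, -160.6, 177.4]
eef_rot: [2.37, 2.047, 0.019]
ft_force: [0.2, 0.8, -0.0]
finger_gap: 60.2
```

Call:
{"method": "play_rows", "body": {
  "motion": [0,-0.027,0.0065,0,0,0,0.047,0,-0.027,0.0065,0,0,0,0.047,0,-0.027,0.0065,0,0,0,0.047,0,-0.02,0.005,0,0,0,0.04,0,0,0,0,0,0,0]
}}

```text
time_s: 18.92
eef_pos: [551.6, -284.1, 178.5]
eef_rot: [2.567, 1.782, 0.013]
ft_force: [-0.9, -0.7, -0.1]
finger_gap: 85.5
```

```bash
python3 go.py 552.1 -272.2 50 -18.6
```

```text
t 18.92 pos [ 551.6 -284.1  178.5] jaw -20.5 gap 85.5 F [-0.9 -0.7 -0.1] q7 0.3
shift now-axes [ 0.0116 -0.0061  0.1284] goal-axes [ 0.0115 -0.0034  0.1285] turn [ 0.0184  0.0026 -0.0327]
```

Call:
{"method": "play_rows", "body": {
  "motion": [0,0.0115,-0.0035,0.02,0.018,0.003,-0.032,0,0,0,0.03,0,0,0,0,0,0,0.035,0,0,0,0,0,0,0.03,0,0,0,0,0,0,0.01,0,0,0]
}}

```text
time_s: 19.33
eef_pos: [553.7, -278.4, 51.4]
eef_rot: [2.551, 1.822, 0.004]
ft_force: [-0.5, -0.2, -0.4]
finger_gap: 85.5
```

```bash
python3 go.py 552.1 -272.2 1 -18.6
```

```text
t 19.33 pos [ 553.7 -278.4   51.4] jaw -18.9 gap 85.5 F [-0.5 -0.2 -0.4] q7 0.39
shift now-axes [ 0.0055 -0.0039  0.0504] goal-axes [ 0.0054 -0.0035  0.0504] turn [ 0.0071  0.0023 -0.0056]
```

Call:
{"method": "play_rows", "body": {
  "motion": [0,0.0055,-0.0037,0.012,0.007,0.002,-0.0055,0,0,0,0.016,0,0,0,0,0,0,0.014,0,0,0,0,0,0,0.004,0,0,0,0,0,0,0,0,0,0]
}}

```text
time_s: 19.75
eef_pos: [551.8, -269.7, 1.9]
eef_rot: [-2.546, -1.836, 0.003]
ft_force: [0.3, -0.2, 0.1]
finger_gap: 85.2
```

```bash
python3 go.py 552.1 -272.2 1 -18.6
```

```text
t 19.75 pos [ 551.8 -269.7    1.9] jaw -18.4 gap 85.2 F [ 0.3 -0.2  0.1] q7 0.42
shift now-axes [-0.0023  0.0011  0.0009] goal-axes [-0.0023  0.0011  0.0009] turn [-0.0037 -0.0001  0.0033]
```

Call:
{"method": "play_rows", "body": {
  "motion": [0,-0.0023,0.001,0.001,-0.0037,0,0.003,0,0,0,0,0,0,0,1,0,0,0,0,0,0,1,0,0,0,0,0,0,1,0,0,0,0,0,0]
}}

```text
time_s: 20.17
eef_pos: [554.4, -273.3, 4.6]
eef_rot: [2.547, 1.831, 0.005]
ft_force: [0.4, 0.3, -0.1]
finger_gap: 51.7
```

Call:
{"method": "play_rows", "body": {
  "motion": [1,0,0,0,0,0,0,1,0,0,0,0,0,0,1,0,0,0,0,0,0,1,0,0,0,0,0,0,1,0,0,0,0,0,0]
}}

```text
time_s: 20.58
eef_pos: [554.8, -273.5, 5.7]
eef_rot: [2.547, 1.831, 0.007]
ft_force: [-0.0, 0.4, -1.3]
finger_gap: 42.2
```

Call:
{"method": "play_rows", "body": {
  "motion": [1,0,0,-0.02,0,0,0,1,0,0,-0.035,0,0,0,1,0,0,-0.035,0,0,0,1,0,0,-0.035,0,0,0,1,0,0,-0.03,0,0,0]
}}

```text
time_s: 21.0
eef_pos: [549.0, -270.7, 157.7]
eef_rot: [-2.545, -1.829, 0.009]
ft_force: [1.2, 0.3, -1.6]
finger_gap: 41.8
```

Call:
{"method": "play_rows", "body": {
  "motion": [1,0.029,-0.009,0,0,0,-0.046,1,0.029,-0.009,0,0,0,-0.046,1,0.029,-0.009,0,0,0,-0.046,1,0.029,-0.009,0,0,0,-0.046,1,0.029,-0.009,0,0,0,-0.046]
}}

```text
time_s: 21.42
eef_pos: [540.3, -125.3, 166.3]
eef_rot: [2.325, 2.103, -0.001]
ft_force: [0.4, 0.2, -1.4]
finger_gap: 42.2
```

Call:
{"method": "play_rows", "body": {
  "motion": [1,0.029,-0.009,0,0,0,-0.046,1,0.029,-0.009,0,0,0,-0.046,1,0.025,-0.0085,0,0,0,-0.046,1,0.015,-0.005,0,0,0,-0.04,1,0,0,0,0,0,0]
}}

```text
time_s: 21.83
eef_pos: [509.6, -14.3, 165.2]
eef_rot: [2.107, 2.325, 0.0]
ft_force: [0.1, -0.4, -1.4]
finger_gap: 42.2
```

```bash
python3 go.py 509 -12.4 110 5;python3 see.py
```

```text
t 21.83 pos [509.6 -14.3 165.2] jaw 5.6 gap 42.2 F [ 0.1 -0.4 -1.4] q7 0.13
shift now-axes [ 0.0021 -0.0006  0.0552] goal-axes [ 0.0019 -0.0004  0.0552] turn [0.0028 0.0028 0.0111]
chassis_1 [ 394.2 -275.5   78.2  117.6   56.8]
chassis_2 ?
chassis_4 ?
cover [515.9 427.1  75.2 119.7  58.3]
```

Call:
{"method": "play_rows", "body": {
  "motion": [1,0.002,-0.0005,0.015,0.003,0.003,0.011,1,0,0,0.02,0,0,0,1,0,0,0.02,0,0,0,1,0,0,0.007,0,0,0,1,0,0,0,0,0,0]
}}

```text
time_s: 22.3
eef_pos: [511.5, -18.5, 102.6]
eef_rot: [2.134, 2.3, 0.004]
ft_force: [-0.3, 0.5, -0.9]
finger_gap: 42.1
```

```bash
python3 go.py 509 -12.2 80 5
```

```text
t 22.3 pos [511.5 -18.5 102.6] jaw 4.3 gap 42.1 F [-0.3  0.5 -0.9] q7 0.17
shift now-axes [ 0.0065 -0.0021  0.0226] goal-axes [ 0.0065 -0.0019  0.0226] turn [ 0.0042  0.001  -0.0125]
```

Call:
{"method": "play_rows", "body": {
  "motion": [1,0.0065,-0.002,0,0.004,0.001,-0.0125,1,0,0,0.003,0,0,0,1,0,0,0.004,0,0,0,1,0,0,0,0,0,0,1,0,0,0,0,0,0]
}}

```text
time_s: 22.72
eef_pos: [510.6, -13.6, 97.8]
eef_rot: [2.124, 2.312, 0.003]
ft_force: [0.4, -0.5, -0.0]
finger_gap: 42.3
```

```bash
python3 go.py 509 -12.2 80 5
```

```text
t 22.72 pos [510.6 -13.6  97.8] jaw 4.9 gap 42.3 F [ 0.4 -0.5 -0. ] q7 0.18
shift now-axes [ 0.0016 -0.0015  0.0178] goal-axes [ 0.0016 -0.0014  0.0178] turn [ 0.0027  0.0005 -0.0025]
```

Call:
{"method": "play_rows", "body": {
  "motion": [1,0.0015,-0.0013,0.003,0.003,0,0,1,0,0,0.004,0,0,0,1,0,0,0.005,0,0,0,1,0,0,0.005,0,0,0,1,0,0,0.004,0,0,0]
}}

```text
time_s: 23.13
eef_pos: [510.3, -11.3, 76.7]
eef_rot: [2.124, 2.313, 0.004]
ft_force: [-0.0, 3.7, 0.3]
finger_gap: 42.0
```

```bash
python3 go.py 509 -12.2 45.7 5
```

```text
t 23.13 pos [510.3 -11.3  76.7] jaw 4.9 gap 42.0 F [-0.   3.7  0.3] q7 0.2
shift now-axes [-0.0009 -0.0015  0.031 ] goal-axes [-0.0008 -0.0014  0.031 ] turn [ 0.0028 -0.001  -0.0019]
```

Call:
{"method": "play_rows", "body": {
  "motion": [1,0.0003,-0.001,0.006,0.003,0,0,1,0,0,0.007,0,0,0,1,0,0,0.006,0,0,0,1,0,0,0.005,0,0,0,1,0,0,0.003,0,0,0]
}}

```text
time_s: 23.55
eef_pos: [508.4, -11.1, 45.6]
eef_rot: [-2.123, -2.313, 0.002]
ft_force: [0.8, -0.1, -0.5]
finger_gap: 41.7
```

```bash
python3 go.py 509 -12.2 45.7 5
```

```text
t 23.55 pos [508.4 -11.1  45.6] jaw 4.9 gap 41.7 F [ 0.8 -0.1 -0.5] q7 0.23
shift now-axes [-0.0011  0.0005 -0.0001] goal-axes [-0.0011  0.0005 -0.0001] turn [-0.0024 -0.0004 -0.0018]
```

Call:
{"method": "play_rows", "body": {
  "motion": [0,0,0,0,0,0,0,0,0,0,0,0,0,0,0,0,0,0,0,0,0,0,0,0,0,0,0,0,0,0,0,0,0,0,0]
}}

```text
time_s: 23.97
eef_pos: [508.6, -11.8, 45.3]
eef_rot: [-2.124, -2.313, 0.003]
ft_force: [0.3, -0.4, -0.9]
finger_gap: 85.6
```

Call:
{"method": "play_rows", "body": {
  "motion": [0,0,0,0,0,0,0,0,0,0,-0.01,0,0,0,0,0,0,-0.02,0,0,0,0,0,0,-0.035,0,0,0,0,0,0,-0.035,0,0,0]
}}

```text
time_s: 24.38
eef_pos: [504.8, -12.7, 144.8]
eef_rot: [-2.122, -2.308, 0.019]
ft_force: [1.7, 1.3, -0.0]
finger_gap: 85.3
```

Call:
{"method": "play_rows", "body": {
  "motion": [0,0,0,-0.025,0,0,0,0,-0.03,-0.0108,0,0,0,0.033,0,-0.03,-0.0108,0,0,0,0.033,0,-0.03,-0.0108,0,0,0,0.033,0,-0.03,-0.0108,0,0,0,0.033]
}}

```text
time_s: 24.8
eef_pos: [471.6, -132.0, 184.0]
eef_rot: [2.265, 2.173, 0.004]
ft_force: [0.2, -1.5, -0.8]
finger_gap: 85.4
```

Call:
{"method": "play_rows", "body": {
  "motion": [0,-0.03,-0.0108,0,0,0,0.033,0,-0.03,-0.0108,0,0,0,0.033,0,-0.03,-0.0108,0,0,0,0.033,0,-0.03,-0.0108,0,0,0,0.033,0,-0.015,-0.005,0,0,0,0.02]
}}

```text
time_s: 25.22
eef_pos: [404.8, -271.1, 188.5]
eef_rot: [2.435, 1.976, 0.013]
ft_force: [0.5, -0.5, -0.1]
finger_gap: 85.3
```

```bash
python3 go.py 394.4 -275.6 50 -12;python3 see.py;  python3 - <<'E'
from h import *
s=eyes.capture("side"); crop(s,225,120,385,270,5,"pics/d4.png")
E
```

```text
t 25.22 pos [ 404.8 -271.1  188.5] jaw -11.9 gap 85.3 F [ 0.5 -0.5 -0.1] q7 0.34
shift now-axes [-0.007  -0.0106  0.1384] goal-axes [-0.0066 -0.0092  0.1385] turn [ 0.0097 -0.003   0.0021]
chassis_1 [ 397.7 -256.9   76.7   78.8   55. ]
chassis_2 ?
chassis_4 ?
cover [515.9 427.1  75.2 119.7  58.3]
```

View pics/d4.png

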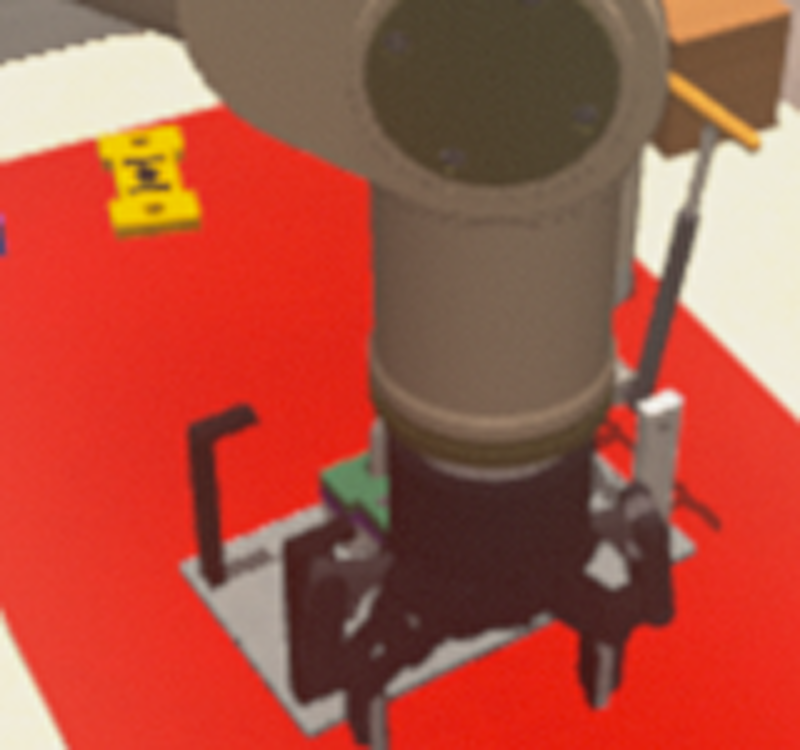

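Call:
{"method": "play_rows", "body": {
  "motion": [0,-0.0066,-0.0095,0.02,0.01,-0.003,0.002,0,0,0,0.03,0,0,0,0,0,0,0.035,0,0,0,0,0,0,0.035,0,0,0,0,0,0,0.015,0,0,0]
}}

```text
time_s: 25.73
eef_pos: [402.2, -272.4, 54.3]
eef_rot: [2.43, 1.979, 0.017]
ft_force: [0.0, 0.2, 0.5]
finger_gap: 85.2
```

```bash
python3 go.py 394.4 -275.6 0 -12
```

```text
t 25.73 pos [ 402.2 -272.4   54.3] jaw -11.7 gap 85.2 F [0.  0.2 0.5] q7 0.58
shift now-axes [-0.0049 -0.0077  0.0542] goal-axes [-0.0047 -0.007   0.0543] turn [ 0.0125 -0.0038  0.0057]
```

Call:
{"method": "play_rows", "body": {
  "motion": [0,-0.0048,-0.0073,0.012,0.0125,-0.004,0.0055,0,0,0,0.017,0,0,0,0,0,0,0.014,0,0,0,0,0,0,0.005,0,0,0,0,0,0,0,0,0,0]
}}

```text
time_s: 26.15
eef_pos: [395.3, -268.8, 0.3]
eef_rot: [-2.426, -1.984, 0.005]
ft_force: [-0.5, -0.4, 0.3]
finger_gap: 85.7
```

```bash
python3 go.py 394.4 -275.6 0 -12
```

```text
t 26.15 pos [ 3.953e+02 -2.688e+02  3.000e-01] jaw -11.5 gap 85.7 F [-0.5 -0.4  0.3] q7 0.66
shift now-axes [-0.0069  0.0005  0.0003] goal-axes [-0.0068  0.0006  0.0003] turn [-0.0085 -0.0026  0.0096]
```

Call:
{"method": "play_rows", "body": {
  "motion": [0,-0.0068,0.0005,0,-0.0085,-0.0026,0.0095,0,0,0,0,0,0,0,0,0,0,0,0,0,0,0,0,0,0,0,0,0,0,0,0,0,0,0,0]
}}

```text
time_s: 26.57
eef_pos: [397.3, -275.7, 3.3]
eef_rot: [2.437, 1.977, 0.006]
ft_force: [0.7, 0.6, -0.4]
finger_gap: 85.2
```

```bash
python3 go.py 394.4 -275.6 0 -12
```

```text
t 26.57 pos [ 397.3 -275.7    3.3] jaw -11.9 gap 85.2 F [ 0.7  0.6 -0.4] q7 0.66
shift now-axes [-0.0005 -0.0029  0.0033] goal-axes [-0.0005 -0.0029  0.0033] turn [ 0.0052 -0.0004  0.0017]
```

Call:
{"method": "play_rows", "body": {
  "motion": [0,-0.0005,-0.003,0.0025,0.005,0,0.001,0.5,0,0,0.0005,0,0,0,1,0,0,0,0,0,0,1,0,0,0,0,0,0,1,0,0,0,0,0,0]
}}

```text
time_s: 26.98
eef_pos: [394.7, -275.6, 1.1]
eef_rot: [2.44, 1.978, 0.003]
ft_force: [-2.1, 1.9, 7.9]
finger_gap: 42.7
```

Call:
{"method": "play_rows", "body": {
  "motion": [1,0,0,0,0,0,0,1,0,0,0,0,0,0,1,0,0,0,0,0,0,1,0,0,0,0,0,0,1,0,0,0,0,0,0]
}}

```text
time_s: 27.4
eef_pos: [394.7, -275.6, 1.2]
eef_rot: [2.441, 1.978, 0.003]
ft_force: [0.6, 0.4, 1.7]
finger_gap: 42.7
```

Call:
{"method": "play_rows", "body": {
  "motion": [1,0,0,-0.02,0,0,0,1,0,0,-0.035,0,0,0,1,0,0,-0.035,0,0,0,1,0,0,-0.035,0,0,0,1,0,0,-0.03,0,0,0]
}}

```text
time_s: 27.82
eef_pos: [389.0, -274.2, 154.6]
eef_rot: [-2.434, -1.968, 0.016]
ft_force: [1.3, 1.3, -2.3]
finger_gap: 42.7
```

```bash
python3 go.py 509 -11.8 165 5
```

```text
t 27.82 pos [ 389.  -274.2  154.6] jaw -12.1 gap 42.7 F [ 1.3  1.3 -2.3] q7 0.39
shift now-axes [ 0.2817  0.0622 -0.0115] goal-axes [ 0.2509  0.1424 -0.0104] turn [-0.0154 -0.0016 -0.2984]
```

Call:
{"method": "play_rows", "body": {
  "motion": [1,0.03,0.0115,-0.001,0,0,-0.033,1,0.03,0.0115,-0.001,0,0,-0.033,1,0.03,0.0115,0,0,0,-0.033,1,0.03,0.0115,0,0,0,-0.033,1,0.03,0.0115,0,0,0,-0.033]
}}

```text
time_s: 28.23
eef_pos: [470.5, -137.9, 164.1]
eef_rot: [-2.28, -2.157, -0.002]
ft_force: [0.4, 0.3, -1.2]
finger_gap: 42.5
```

Call:
{"method": "play_rows", "body": {
  "motion": [1,0.03,0.0115,0,0,0,-0.033,1,0.03,0.011,0,0,0,-0.033,1,0.028,0.011,0,0,0,-0.033,1,0.015,0.005,0,0,0,-0.02,1,0,0,0,0,0,0]
}}

```text
time_s: 28.65
eef_pos: [512.5, -22.9, 163.2]
eef_rot: [-2.128, -2.305, -0.003]
ft_force: [-0.1, 0.1, -1.0]
finger_gap: 42.8
```

```bash
python3 go.py 509 -11.8 110 5
```

```text
t 28.65 pos [512.5 -22.9 163.2] jaw 4.6 gap 42.8 F [-0.1  0.1 -1. ] q7 0.16
shift now-axes [ 0.0111 -0.0025  0.0533] goal-axes [ 0.0113 -0.0025  0.0532] turn [-0.0019 -0.0044 -0.0071]
```

Call:
{"method": "play_rows", "body": {
  "motion": [1,0.0113,-0.0025,0.012,-0.002,-0.004,-0.007,1,0,0,0.02,0,0,0,1,0,0,0.018,0,0,0,1,0,0,0.006,0,0,0,1,0,0,0,0,0,0]
}}

```text
time_s: 29.07
eef_pos: [508.2, -14.2, 105.3]
eef_rot: [2.124, 2.313, -0.001]
ft_force: [0.6, 0.2, -1.2]
finger_gap: 42.7
```

```bash
python3 go.py 509 -11.8 75 5
```

```text
t 29.07 pos [508.2 -14.2 105.3] jaw 4.9 gap 42.7 F [ 0.6  0.2 -1.2] q7 0.19
shift now-axes [0.0023 0.001  0.0303] goal-axes [0.0023 0.0011 0.0303] turn [ 0.0001  0.0013 -0.0023]
```

Call:
{"method": "play_rows", "body": {
  "motion": [1,0.0023,0.0005,0.006,0,0.001,-0.002,1,0,0,0.004,0,0,0,1,0,0,0.003,0,0,0,1,0,0,0,0,0,0,1,0,0,0,0,0,0]
}}

```text
time_s: 29.48
eef_pos: [509.2, -14.1, 93.4]
eef_rot: [2.126, 2.311, 0.002]
ft_force: [0.0, 0.2, -1.8]
finger_gap: 42.4
```

```bash
python3 go.py 509 -11.8 75 5
```

```text
t 29.48 pos [509.2 -14.1  93.4] jaw 4.8 gap 42.4 F [ 0.   0.2 -1.8] q7 0.2
shift now-axes [ 0.0024 -0.0001  0.0184] goal-axes [ 0.0023 -0.      0.0184] turn [ 0.0021  0.0004 -0.0041]
```

Call:
{"method": "play_rows", "body": {
  "motion": [1,0.0023,-0.0005,0.003,0.002,0,-0.003,1,0,0,0.004,0,0,0,1,0,0,0.005,0,0,0,1,0,0,0.005,0,0,0,1,0,0,0.003,0,0,0]
}}

```text
time_s: 29.9
eef_pos: [509.9, -10.6, 73.3]
eef_rot: [2.122, 2.315, 0.005]
ft_force: [-0.5, 3.3, -1.1]
finger_gap: 42.6
```

```bash
python3 go.py 509 -11.8 51.2 5
```

```text
t 29.9 pos [509.9 -10.6  73.3] jaw 5.0 gap 42.6 F [-0.5  3.3 -1.1] q7 0.22
shift now-axes [-0.0011 -0.0011  0.0221] goal-axes [-0.0011 -0.001   0.0221] turn [ 0.0033 -0.0013 -0.    ]
```

Call:
{"method": "play_rows", "body": {
  "motion": [1,0,-0.001,0.005,0.003,0,0,1,0,0,0.005,0,0,0,1,0,0,0.004,0,0,0,1,0,0,0.003,0,0,0,1,0,0,0.001,0,0,0]
}}

```text
time_s: 30.32
eef_pos: [508.2, -10.5, 52.3]
eef_rot: [-2.121, -2.315, 0.001]
ft_force: [0.1, 1.8, -0.3]
finger_gap: 42.2
```

```bash
python3 go.py 509 -11.8 51.2 5
```

```text
t 30.32 pos [508.2 -10.5  52.3] jaw 5.0 gap 42.2 F [ 0.1  1.8 -0.3] q7 0.25
shift now-axes [-0.0013  0.0007  0.0011] goal-axes [-0.0013  0.0007  0.0011] turn [-0.0017 -0.001   0.0004]
```

Call:
{"method": "play_rows", "body": {
  "motion": [1,0,0,0.0015,0,0,0,0,0,0,0,0,0,0,0,0,0,0,0,0,0,0,0,0,0,0,0,0,0,0,0,0,0,0,0]
}}

```text
time_s: 30.73
eef_pos: [509.1, -11.4, 51.4]
eef_rot: [-2.122, -2.315, -0.0]
ft_force: [-0.7, -0.1, 0.5]
finger_gap: 85.4
```

Call:
{"method": "play_rows", "body": {
  "motion": [0,0,0,0,0,0,0,0,0,0,0,0,0,0,0,0,0,-0.01,0,0,0,0,0,0,-0.025,0,0,0,0,0,0,-0.035,0,0,0]
}}

```text
time_s: 31.15
eef_pos: [505.1, -12.2, 119.0]
eef_rot: [-2.12, -2.311, 0.015]
ft_force: [0.8, 0.5, 1.1]
finger_gap: 85.2
```

Call:
{"method": "play_rows", "body": {
  "motion": [0,0,0,-0.03,0,0,0,0,0.0325,-0.0022,0,0,0,0.0265,0,0.0325,-0.0022,0,0,0,0.0265,0,0.0325,-0.0022,0,0,0,0.0265,0,0.0325,-0.0022,0,0,0,0.0265]
}}

```text
time_s: 31.57
eef_pos: [495.8, 112.1, 162.1]
eef_rot: [2.264, 2.174, 0.003]
ft_force: [0.4, 0.8, 1.0]
finger_gap: 85.4
```

Call:
{"method": "play_rows", "body": {
  "motion": [0,0.0325,-0.0022,0,0,0,0.0265,0,0.0325,-0.0022,0,0,0,0.0265,0,0.0325,-0.0022,0,0,0,0.0265,0,0.0325,-0.0022,0,0,0,0.0265,0,0.0325,-0.0022,0,0,0,0.0265]
}}

```text
time_s: 31.98
eef_pos: [499.6, 282.3, 167.9]
eef_rot: [2.413, 2.009, 0.013]
ft_force: [0.5, -0.3, 0.0]
finger_gap: 85.4
```

```bash
python3 see.py; python3 go.py 515.9 427.1 160 -14.8;  python3 - <<'E'
from h import *
s=eyes.capture("side"); crop(s,225,120,385,270,5,"pics/d5.png")
E
```

```text
chassis_1 ?
chassis_2 ?
chassis_4 ?
cover ?
t 32.03 pos [498.4 290.4 167.7] jaw -10.1 gap 85.3 F [-5.2  5.9 -0.6] q7 -0.63
shift now-axes [ 0.1376 -0.0068  0.0087] goal-axes [ 0.1366 -0.018   0.0077] turn [ 0.0058 -0.008   0.0817]
```

View pics/d5.png

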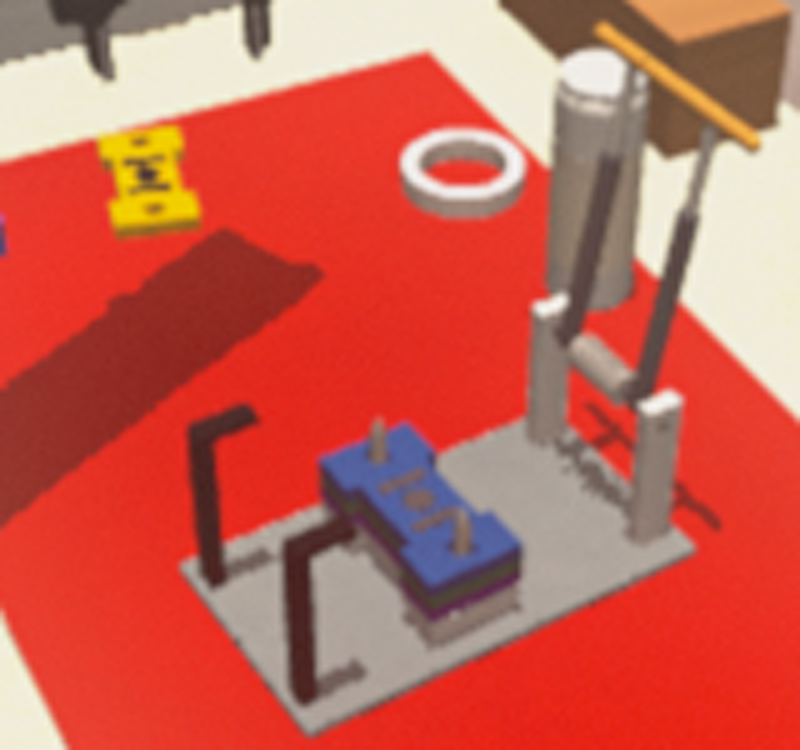

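Call:
{"method": "play_rows", "body": {
  "motion": [0,0.03,-0.003,0,0.001,-0.001,0.016,0,0.03,-0.003,0,0.001,-0.001,0.016,0,0.03,-0.003,0,0.001,-0.002,0.016,0,0.025,-0.002,0,0.001,-0.002,0.016,0,0.012,0,0,0.001,-0.001,0.016]
}}

```text
time_s: 32.5
eef_pos: [514.7, 414.4, 171.7]
eef_rot: [2.489, 1.911, 0.001]
ft_force: [0.3, -1.0, 1.0]
finger_gap: 85.7
```

Call:
{"method": "play_rows", "body": {
  "motion": [0,0,0,0.01,0,0,0,0,0,0,0.03,0,0,0,0,0,0,0.03,0,0,0,0,0,0,0.025,0,0,0,0,0,0,0.01,0,0,0]
}}

```text
time_s: 32.92
eef_pos: [517.2, 414.9, 67.1]
eef_rot: [2.483, 1.915, 0.013]
ft_force: [-0.4, 0.3, -0.5]
finger_gap: 85.4
```

```bash
python3 go.py 515.9 427.1 1 -14.8
```

```text
t 32.92 pos [517.2 414.9  67.1] jaw -14.7 gap 85.4 F [-0.4  0.3 -0.5] q7 -0.78
shift now-axes [ 0.0113 -0.005   0.0661] goal-axes [ 0.0114 -0.0044  0.0661] turn [ 0.0098 -0.0027  0.0013]
```

Call:
{"method": "play_rows", "body": {
  "motion": [0,0.0113,-0.0045,0.012,0.01,-0.003,0.001,0,0,0,0.02,0,0,0,0,0,0,0.016,0,0,0,0,0,0,0.005,0,0,0,0,0,0,0,0,0,0]
}}

```text
time_s: 33.33
eef_pos: [516.5, 420.6, 12.1]
eef_rot: [2.489, 1.912, -0.006]
ft_force: [0.3, -0.9, 1.0]
finger_gap: 85.2
```

```bash
python3 go.py 515.9 427.1 1 -14.8
```

```text
t 33.33 pos [516.5 420.6  12.1] jaw -14.9 gap 85.2 F [ 0.3 -0.9  1. ] q7 -0.77
shift now-axes [ 0.0062 -0.0022  0.0111] goal-axes [ 0.0061 -0.0022  0.0111] turn [ 0.0002  0.0054 -0.0026]
```

Call:
{"method": "play_rows", "body": {
  "motion": [0,0.0062,-0.0022,0.004,0,0.005,-0.002,0,0,0,0.004,0,0,0,0,0,0,0.002,0,0,0,0,0,0,0,0,0,0,0,0,0,0,0,0,0]
}}

```text
time_s: 33.75
eef_pos: [518.0, 427.8, 5.8]
eef_rot: [-2.49, -1.915, -0.008]
ft_force: [-0.2, -0.2, 0.2]
finger_gap: 85.6
```

```bash
python3 go.py 515.9 427.1 1 -14.8
```

```text
t 33.75 pos [518.  427.8   5.8] jaw -14.9 gap 85.6 F [-0.2 -0.2  0.2] q7 -0.77
shift now-axes [-0.0013 -0.0019  0.0048] goal-axes [-0.0012 -0.0019  0.0048] turn [ 0.0032 -0.0042 -0.0011]
```

Call:
{"method": "play_rows", "body": {
  "motion": [0,-0.0013,-0.0019,0.0035,0.003,-0.004,0,0.3,0,0,0.0015,0,0,0,1,0,0,0,0,0,0,1,0,0,0,0,0,0,1,0,0,0,0,0,0]
}}

```text
time_s: 34.17
eef_pos: [516.2, 427.5, 1.9]
eef_rot: [-2.49, -1.916, -0.003]
ft_force: [-0.3, 0.6, -1.3]
finger_gap: 42.6
```

Call:
{"method": "play_rows", "body": {
  "motion": [1,0,0,0,0,0,0,1,0,0,0,0,0,0,1,0,0,0,0,0,0,1,0,0,0,0,0,0,1,0,0,0,0,0,0]
}}

```text
time_s: 34.58
eef_pos: [516.2, 427.4, 1.8]
eef_rot: [-2.49, -1.916, -0.002]
ft_force: [-0.1, -1.2, 0.1]
finger_gap: 42.9
```

Call:
{"method": "play_rows", "body": {
  "motion": [1,0,0,-0.02,0,0,0,1,0,0,-0.035,0,0,0,1,0,0,-0.035,0,0,0,1,0,0,-0.035,0,0,0,1,0,0,-0.035,0,0,0]
}}

```text
time_s: 35.0
eef_pos: [511.2, 423.5, 156.5]
eef_rot: [2.488, 1.913, -0.028]
ft_force: [0.5, 0.8, -1.7]
finger_gap: 42.9
```

```bash
python3 go.py 509 -11.3 165 5
```

```text
t 35.0 pos [511.2 423.5 156.5] jaw -14.9 gap 42.9 F [ 0.5  0.8 -1.7] q7 -0.82
shift now-axes [-0.4209  0.1095 -0.0028] goal-axes [-0.433  -0.0401 -0.0085] turn [-0.0111  0.0142 -0.347 ]
```

Call:
{"method": "play_rows", "body": {
  "motion": [1,-0.031,0.0025,-0.001,-0.002,0.003,-0.025,1,-0.031,0.0025,-0.001,-0.002,0.003,-0.025,1,-0.031,0.0025,-0.001,-0.002,0.003,-0.025,1,-0.031,0.0025,0,0,0,-0.025,1,-0.031,0.0025,0,0,0,-0.025]
}}

```text
time_s: 35.42
eef_pos: [493.0, 274.6, 169.1]
eef_rot: [-2.348, -2.085, -0.016]
ft_force: [0.4, -0.2, -1.0]
finger_gap: 43.1
```

Call:
{"method": "play_rows", "body": {
  "motion": [1,-0.031,0.0025,0,0,0,-0.025,1,-0.031,0.0025,0,0,0,-0.025,1,-0.031,0.0025,0,0,0,-0.025,1,-0.031,0.0025,0,0,0,-0.025,1,-0.031,0.0025,0,0,0,-0.025]
}}

```text
time_s: 35.83
eef_pos: [492.6, 111.7, 167.5]
eef_rot: [-2.204, -2.235, -0.018]
ft_force: [0.6, -0.4, -1.5]
finger_gap: 42.5
```

Call:
{"method": "play_rows", "body": {
  "motion": [1,-0.031,0.0025,0,0,0,-0.025,1,-0.031,0.0025,0,0,0,-0.025,1,-0.025,0.0025,0,0,0,-0.025,1,-0.01,0,0,0,0,-0.02,1,0,0,0,0,0,0]
}}

```text
time_s: 36.25
eef_pos: [503.0, 2.0, 167.0]
eef_rot: [-2.1, -2.333, -0.021]
ft_force: [-0.2, -0.2, -1.2]
finger_gap: 43.0
```

```bash
python3 go.py 509 -11.3 110 5
```

```text
t 36.25 pos [503.   2. 167.] jaw 6.0 gap 43.0 F [-0.2 -0.2 -1.2] q7 0.11
shift now-axes [-0.0145  0.0041  0.0568] goal-axes [-0.0138  0.0049  0.057 ] turn [ 0.0081 -0.011   0.0174]
```

Call:
{"method": "play_rows", "body": {
  "motion": [1,-0.0138,0.005,0.012,0.008,-0.011,0.017,1,0,0,0.02,0,0,0,1,0,0,0.018,0,0,0,1,0,0,0.006,0,0,0,1,0,0,0,0,0,0]
}}

```text
time_s: 36.67
eef_pos: [510.2, -8.9, 109.6]
eef_rot: [-2.127, -2.312, -0.004]
ft_force: [-0.3, -0.1, -1.1]
finger_gap: 42.5
```

```bash
python3 go.py 509 -11.3 90 5
```

```text
t 36.67 pos [510.2  -8.9 109.6] jaw 4.8 gap 42.5 F [-0.3 -0.1 -1.1] q7 0.18
shift now-axes [-0.0023 -0.0014  0.0196] goal-axes [-0.0023 -0.0014  0.0196] turn [ 0.002  -0.0019 -0.0037]
```

Call:
{"method": "play_rows", "body": {
  "motion": [1,-0.0023,-0.001,0.006,0.002,-0.002,-0.0035,1,0,0,0.005,0,0,0,1,0,0,0.004,0,0,0,1,0,0,0,0,0,0,1,0,0,0,0,0,0]
}}

```text
time_s: 37.08
eef_pos: [510.2, -9.0, 95.3]
eef_rot: [2.119, 2.319, 0.003]
ft_force: [-0.8, -0.9, -1.1]
finger_gap: 42.5
```

```bash
python3 go.py 509 -11.6 75 5
```

```text
t 37.08 pos [510.2  -9.   95.3] jaw 5.1 gap 42.5 F [-0.8 -0.9 -1.1] q7 0.2
shift now-axes [-0.0025 -0.0015  0.0203] goal-axes [-0.0025 -0.0014  0.0203] turn [ 0.0016 -0.0009  0.0025]
```

Call:
{"method": "play_rows", "body": {
  "motion": [1,-0.0025,-0.001,0,0.001,0,0.002,1,0,0,0.004,0,0,0,1,0,0,0.005,0,0,0,1,0,0,0.005,0,0,0,1,0,0,0.003,0,0,0]
}}

```text
time_s: 37.5
eef_pos: [510.6, -11.6, 78.5]
eef_rot: [2.121, 2.316, 0.006]
ft_force: [0.5, -0.3, -2.1]
finger_gap: 42.7
```

```bash
python3 go.py 509 -11.6 61.8 5
```

```text
t 37.5 pos [510.6 -11.6  78.5] jaw 5.0 gap 42.7 F [ 0.5 -0.3 -2.1] q7 0.23
shift now-axes [ 0.0001 -0.0016  0.0166] goal-axes [ 0.0002 -0.0016  0.0167] turn [ 0.0037 -0.0019  0.0002]
```

Call:
{"method": "play_rows", "body": {
  "motion": [1,0,-0.001,0.004,0.003,-0.002,0,1,0,0,0.004,0,0,0,1,0,0,0.004,0,0,0,1,0,0,0.002,0,0,0,1,0,0,0.001,0,0,0]
}}

```text
time_s: 37.92
eef_pos: [509.1, -11.8, 61.5]
eef_rot: [-2.122, -2.316, 0.002]
ft_force: [-10.9, 0.1, 32.7]
finger_gap: 42.7
```

```bash
python3 go.py 509 -11.6 61.8 5
```

```text
t 37.92 pos [509.1 -11.8  61.5] jaw 5.0 gap 42.7 F [-10.9   0.1  32.7] q7 0.25
shift now-axes [ 0.0002 -0.0001 -0.0003] goal-axes [ 0.0002 -0.0001 -0.0003] turn [-0.0014  0.0003  0.    ]
```

Call:
{"method": "play_rows", "body": {
  "motion": [0,0,0,0,0,0,0,0,0,0,0,0,0,0,0,0,0,0,0,0,0,0,0,0,0,0,0,0,0,0,0,0,0,0,0]
}}

```text
time_s: 38.33
eef_pos: [509.9, -11.9, 61.9]
eef_rot: [2.123, 2.316, -0.0]
ft_force: [0.7, -0.4, -0.1]
finger_gap: 85.0
```

Call:
{"method": "play_rows", "body": {
  "motion": [0,0,0,0,0,0,0,0,0,0,-0.01,0,0,0,0,0,0,-0.025,0,0,0,0,0,0,-0.035,0,0,0,0,0,0,-0.035,0,0,0]
}}

```text
time_s: 38.75
eef_pos: [505.4, -12.8, 165.6]
eef_rot: [-2.12, -2.311, 0.019]
ft_force: [0.2, -0.3, -0.3]
finger_gap: 85.3
```

Call:
{"method": "play_rows", "body": {
  "motion": [0,0,0,-0.035,0,0,0,0,0,0,-0.035,0,0,0,0,0,0,-0.035,0,0,0,0,0,0,-0.035,0,0,0,0,0,0,-0.015,0,0,0]
}}

```text
time_s: 39.17
eef_pos: [505.9, -14.9, 335.2]
eef_rot: [-2.128, -2.308, 0.011]
ft_force: [1.3, 0.2, 0.0]
finger_gap: 85.4
```

```bash
python3 go.py 665.8 1.9 335 5;  python3 - <<'E'
from h import *
s=eyes.capture("side"); crop(s,225,120,385,270,5,"pics/d6.png")
E
```

```text
t 39.17 pos [505.9 -14.9 335.2] jaw 4.6 gap 85.4 F [1.3 0.2 0. ] q7 0.04
shift now-axes [ 0.0038  0.1607 -0.0009] goal-axes [0.0028 0.1608 0.0002] turn [-0.0068  0.0028 -0.0062]
```

View pics/d6.png

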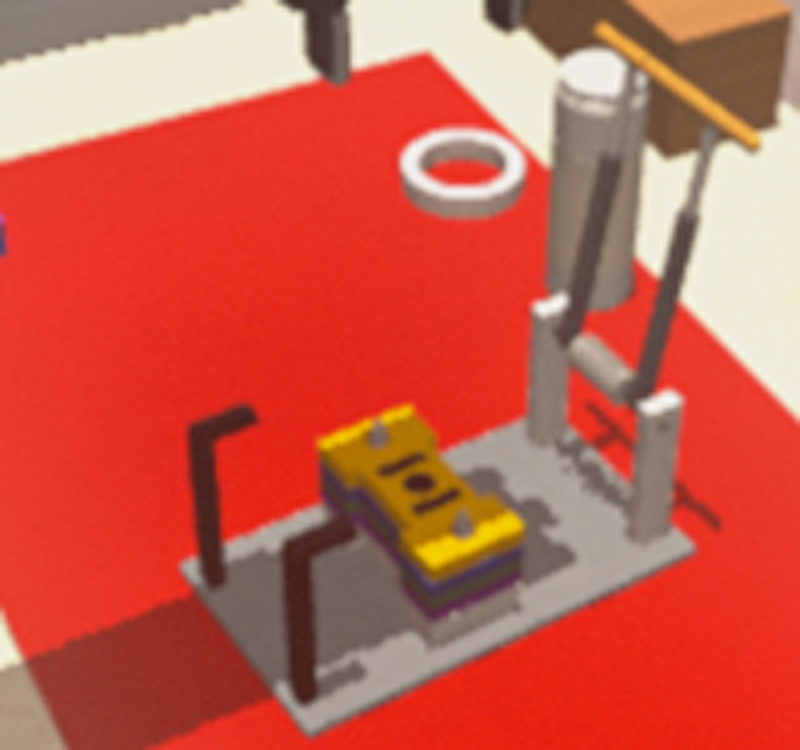

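Call:
{"method": "play_rows", "body": {
  "motion": [0,0.001,0.03,0,-0.007,0.003,-0.006,0,0.001,0.035,0,0,0,0,0,0,0.035,0,0,0,0,0,0,0.03,0,0,0,0,0,0,0.015,0,0,0,0]
}}

```text
time_s: 39.63
eef_pos: [654.2, -0.5, 344.4]
eef_rot: [2.118, 2.318, 0.025]
ft_force: [0.6, 0.7, -0.3]
finger_gap: 85.5
```

```bash
python3 go.py 665.8 1.9 260 5
```

```text
t 39.63 pos [ 6.542e+02 -5.000e-01  3.444e+02] jaw 5.2 gap 85.5 F [ 0.6  0.7 -0.3] q7 0.25
shift now-axes [0.0005 0.0107 0.0846] goal-axes [0.0014 0.0117 0.0844] turn [ 0.0127 -0.0098  0.003 ]
```

Call:
{"method": "play_rows", "body": {
  "motion": [0,0.001,0.0117,0,0.0127,-0.01,0.003,0,0,0,0.01,0,0,0,0,0,0,0.015,0,0,0,0,0,0,0.008,0,0,0,0,0,0,0,0,0,0]
}}

```text
time_s: 40.05
eef_pos: [667.7, 0.2, 308.1]
eef_rot: [2.124, 2.312, -0.011]
ft_force: [-0.7, -0.7, 0.5]
finger_gap: 85.6
```

```bash
python3 go.py 665.8 1.9 260 5
python3 - <<'E'
from h import *
s=eyes.capture("side"); crop(s,300,75,420,205,5,"pics/d7.png")
E
```

```text
t 40.05 pos [6.677e+02 2.000e-01 3.081e+02] jaw 4.9 gap 85.6 F [-0.7 -0.7  0.5] q7 0.25
shift now-axes [ 0.0021 -0.0016  0.0481] goal-axes [ 0.0018 -0.0017  0.0481] turn [-0.0036  0.0061 -0.0023]
```

View pics/d7.png

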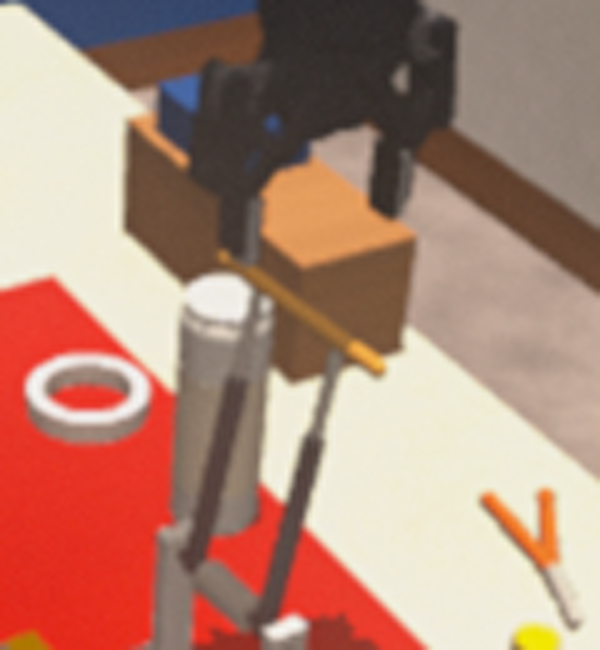

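Run:
```python
from h import *
s=eyes.capture("side")
a=np.array([[665.8,1.9,277],[665.8,1.9,281],[670.8,1.9,277],[667.7,.2,321]])
print((pix(s,a)-[300,75])*5)
```

```text
[[300.60260874 305.35477363]
 [301.26268889 298.69285471]
 [308.67001863 303.08241663]
 [313.03854856 230.83655022]]
```

Call:
{"method": "play_rows", "body": {
  "motion": [0,0.0018,-0.0017,0.01,-0.0036,0.006,-0.002,0,0,0,0.015,0,0,0,0,0,0,0.015,0,0,0,0,0,0,0.006,0,0,0,0,0,0,0,0,0,0]
}}

```text
time_s: 40.57
eef_pos: [666.2, 1.6, 269.0]
eef_rot: [2.119, 2.312, 0.015]
ft_force: [0.0, -0.4, 0.8]
finger_gap: 85.7
```

```bash
python3 go.py 665.5 1.9 257 5
```

```text
t 40.57 pos [666.2   1.6 269. ] jaw 5.0 gap 85.7 F [ 0.  -0.4  0.8] q7 0.26
shift now-axes [ 0.0004 -0.0008  0.012 ] goal-axes [ 0.0004 -0.0006  0.012 ] turn [ 0.0106 -0.0026 -0.0002]
```

Call:
{"method": "play_rows", "body": {
  "motion": [0,0,-0.0005,0.007,0.01,-0.002,0,0,0,0,0.004,0,0,0,0,0,0,0,0,0,0,0,0,0,0,0,0,0,1,0,0,0,0,0,0],
  "newtons": 60
}}

```text
time_s: 40.98
eef_pos: [666.4, 1.4, 260.7]
eef_rot: [2.121, 2.315, 0.005]
ft_force: [1.0, -0.3, -0.5]
finger_gap: 75.6
```

Call:
{"method": "play_rows", "body": {
  "motion": [1,0,0,0,0,0,0,1,0,0,0,0,0,0,1,0,0,0,0,0,0,1,0,0,0,0,0,0,1,0,0,0,0,0,0]
}}

```text
time_s: 41.4
eef_pos: [666.9, 1.2, 261.7]
eef_rot: [2.121, 2.314, 0.006]
ft_force: [0.4, 0.4, -0.4]
finger_gap: 12.0
```

Call:
{"method": "play_rows", "body": {
  "motion": [1,0,0,0,0,0,0,1,0,0,0,0,0,0,1,0,0,0,0,0,0,1,0,0,0,0,0,0,1,0,0,0,0,0,0]
}}

```text
time_s: 41.82
eef_pos: [666.7, 1.1, 261.8]
eef_rot: [2.121, 2.314, 0.006]
ft_force: [-0.7, -0.1, 0.3]
finger_gap: 7.8
```

```bash
python3 go.py 665.5 1.9 257 5;python3 - <<'E'
from h import *
s=eyes.capture("side"); crop(s,300,75,420,205,5,"pics/d8.png")
E
```

```text
t 41.82 pos [666.7   1.1 261.8] jaw 5.0 gap 7.8 F [-0.7 -0.1  0.3] q7 0.26
shift now-axes [ 0.0009 -0.0011  0.0048] goal-axes [ 0.0009 -0.0011  0.0048] turn [ 0.0044 -0.0006 -0.0003]
```

View pics/d8.png

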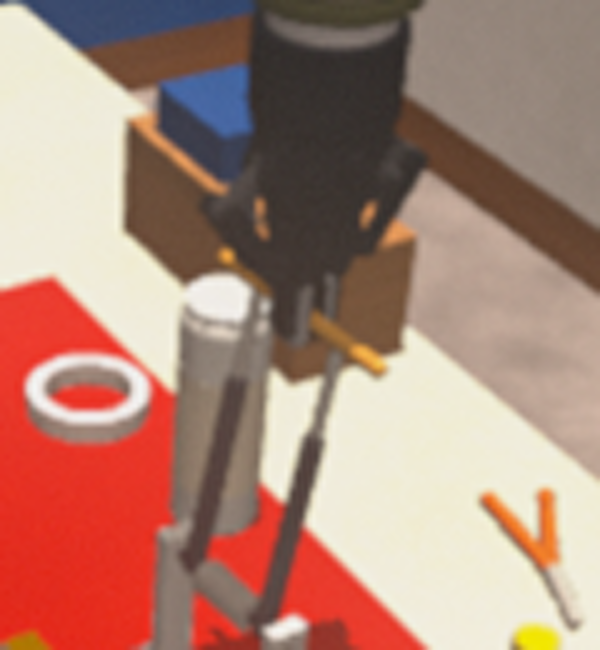

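```bash
cat > arc.py <<'E'
# arc.py dtheta n : next n rows (tool y,z in m) along the bail's circle
import sys
from h import *
def est(s,d=16):
    p=s["eef_pos"]-[509,-11.8,0]; c,q=np.cos(.0873),np.sin(.0873)
    jx=c*p[0]+q*p[1]; jy=-q*p[0]+c*p[1]; jz=p[2]+d
    return jx,jy,jz,np.arctan2(jz-98,125-jx),np.hypot(jz-98,125-jx)
s=arm.state(); jx,jy,jz,th,L=est(s)
r=R.from_rotvec(s["eef_rot"]); a=np.radians(95/2); g=R.from_rotvec(np.pi*np.array([np.cos(a),np.sin(a),0]))
print("t",round(s["time_s"],2),"jig",np.round([jx,jy,jz],1),"th",round(th,3),"L",round(L,1),"gap",round(s["finger_gap"],1),"F",s["ft_force"].round(1),"turn",(r.inv()*g).as_rotvec().round(4))
dt,n=float(sys.argv[1]),int(sys.argv[2]); P=np.array([jx,jz])
for i in range(n):
    t=max(th-dt*(i+1),-.01); N=np.array([125-184*np.cos(t),98+184*np.sin(t)]); D=N-P; P=N
    print(np.round([-jy/1000 if i==0 else 0,D[0]/1000,-D[1]/1000],4))
E
python3 arc.py .06 10
```

```text
t 41.87 jig [158.2  -0.9 277.8] th 1.753 L 182.8 gap 7.8 F [ 0.  -0.5 -0.4] turn [ 0.0045 -0.0006 -0.0003]
[ 0.0009 -0.0107 -0.0028]
[ 0.    -0.011 -0.001]
[ 0.     -0.011  -0.0004]
[ 0.     -0.011   0.0003]
[ 0.    -0.011  0.001]
[ 0.     -0.0109  0.0016]
[ 0.     -0.0108  0.0023]
[ 0.     -0.0106  0.0029]
[ 0.     -0.0105  0.0035]
[ 0.     -0.0102  0.0042]
```

Call:
{"method": "play_rows", "body": {
  "motion": [1,0,-0.0105,-0.002,0.0045,0,0,1,0,-0.011,-0.001,0,0,0,1,0,-0.011,-0.0005,0,0,0,1,0,-0.011,0.0003,0,0,0,1,0,-0.011,0.001,0,0,0]
}}

```text
time_s: 42.28
eef_pos: [616.4, -3.3, 264.3]
eef_rot: [2.114, 2.31, 0.011]
ft_force: [4.9, 0.6, 0.4]
finger_gap: 7.5
```

```bash
python3 arc.py .06 5
```

```text
t 42.28 jig [107.7  -0.9 280.3] th 1.476 L 183.1 gap 7.5 F [4.9 0.6 0.4] turn [0.0123 0.003  0.0013]
[ 0.0009 -0.011   0.0005]
[ 0.     -0.0109  0.002 ]
[ 0.     -0.0107  0.0027]
[ 0.     -0.0105  0.0033]
[ 0.     -0.0103  0.0039]
```

Call:
{"method": "play_rows", "body": {
  "motion": [1,0.0005,-0.011,0.0005,0.012,0.003,0.001,1,0,-0.011,0.002,0,0,0,1,0,-0.0107,0.0027,0,0,0,1,0,-0.0105,0.0033,0,0,0,1,0,-0.0103,0.0039,0,0,0]
}}

```text
time_s: 42.7
eef_pos: [565.6, -7.7, 254.2]
eef_rot: [2.114, 2.309, 0.016]
ft_force: [6.6, -0.1, -0.0]
finger_gap: 7.7
```

```bash
python3 arc.py .06 5
```

```text
t 42.7 jig [ 56.8  -0.9 270.2] th 1.194 L 185.2 gap 7.7 F [ 6.6 -0.1 -0. ] turn [0.0145 0.0009 0.0008]
[ 0.0009 -0.0097  0.0055]
[ 0.     -0.0099  0.005 ]
[ 0.     -0.0095  0.0056]
[ 0.     -0.0092  0.0061]
[ 0.     -0.0088  0.0067]
```

Call:
{"method": "play_rows", "body": {
  "motion": [1,0.0005,-0.0097,0.0055,0.014,0,0,1,0,-0.0098,0.005,0.002,0,0,1,0,-0.0095,0.0056,0.002,0,0,1,0,-0.009,0.0062,0,0,0,1,0,-0.0088,0.0067,0,0,0]
}}

```text
time_s: 43.12
eef_pos: [522.5, -11.5, 228.5]
eef_rot: [2.116, 2.311, 0.013]
ft_force: [7.1, -0.3, 1.9]
finger_gap: 7.8
```

```bash
python3 arc.py .06 5
```

```text
t 43.12 jig [ 13.4  -0.9 244.5] th 0.92 L 184.1 gap 7.8 F [ 7.1 -0.3  1.9] turn [0.0116 0.0002 0.001 ]
[ 0.0009 -0.0085  0.007 ]
[ 0.     -0.0081  0.0075]
[ 0.     -0.0077  0.0079]
[ 0.     -0.0072  0.0084]
[ 0.     -0.0067  0.0088]
```

Call:
{"method": "play_rows", "body": {
  "motion": [1,0.0005,-0.0085,0.007,0.012,0,0,1,0,-0.008,0.0075,0.002,0,0,1,0,-0.0077,0.008,0,0,0,1,0,-0.0072,0.0084,0,0,0,1,0,-0.0067,0.0088,0,0,0]
}}

```text
time_s: 43.53
eef_pos: [486.9, -14.5, 191.2]
eef_rot: [2.119, 2.314, 0.01]
ft_force: [-5.7, -0.3, 10.1]
finger_gap: 7.4
```

```bash
python3 arc.py .05 6
```

```text
t 43.53 jig [-22.2  -0.8 207.2] th 0.638 L 183.3 gap 7.4 F [-5.7 -0.3 10.1] turn [ 0.0073 -0.0011  0.001 ]
[ 0.0008 -0.0059  0.0071]
[ 0.     -0.0049  0.0078]
[ 0.     -0.0045  0.008 ]
[ 0.     -0.0041  0.0082]
[ 0.     -0.0037  0.0084]
[ 0.     -0.0033  0.0086]
```

Call:
{"method": "play_rows", "body": {
  "motion": [1,0.0005,-0.009,0.0055,0.007,0,0,1,0,-0.005,0.0078,0,0,0,1,0,-0.0046,0.008,0,0,0,1,0,-0.0042,0.0082,0,0,0,1,0,-0.0038,0.0083,0,0,0]
}}

```text
time_s: 43.95
eef_pos: [461.3, -16.8, 153.6]
eef_rot: [2.12, 2.315, 0.009]
ft_force: [4.5, 0.2, 5.2]
finger_gap: 7.3
```

```bash
sed -i 's/125-184\*/125-187*/;s/98+184\*/98+187*/' arc.py; python3 arc.py .05 6
```

```text
t 43.95 jig [-47.9  -0.8 169.6] th 0.393 L 187.2 gap 7.3 F [4.5 0.2 5.2] turn [ 0.0059 -0.0019  0.0005]
[ 0.0008 -0.0032  0.0088]
[ 0.     -0.0029  0.0089]
[ 0.     -0.0025  0.009 ]
[ 0.     -0.002   0.0091]
[ 0.     -0.0016  0.0092]
[ 0.     -0.0011  0.0093]
```

Call:
{"method": "play_rows", "body": {
  "motion": [1,0.0005,-0.0025,0.0088,0.006,-0.002,0,1,0,-0.0025,0.0089,0,0,0,1,0,-0.0022,0.009,0,0,0,1,0,-0.0015,0.009,0,0,0,1,0,-0.001,0.008,0,0,0]
}}

```text
time_s: 44.37
eef_pos: [450.5, -17.7, 107.5]
eef_rot: [-2.123, -2.316, -0.0]
ft_force: [3.5, 0.1, 6.6]
finger_gap: 7.5
```

```bash
python3 arc.py .04 5
```

```text
t 44.37 jig [-58.8  -0.8 123.5] th 0.138 L 185.5 gap 7.5 F [3.5 0.1 6.6] turn [-0.0002 -0.0003 -0.0004]
[ 0.0008 -0.0023  0.0072]
[ 0.     -0.0006  0.0075]
[ 0.     -0.0003  0.0075]
[ 0.     -0.      0.0052]
[ 0.  0. -0.]
```

Call:
{"method": "play_rows", "body": {
  "motion": [1,0,-0.001,0.007,0,0,0,1,0,-0.0005,0.006,0,0,0,1,0,0,0.005,0,0,0,1,0,0,0.004,0,0,0,1,0,0,0.002,0,0,0]
}}

```text
time_s: 44.78
eef_pos: [450.2, -18.0, 83.1]
eef_rot: [-2.124, -2.315, -0.002]
ft_force: [-2.6, 1.1, 44.0]
finger_gap: 7.9
```

```bash
python3 arc.py .04 1
```

```text
t 44.78 jig [-59.1  -1.   99.1] th 0.006 L 184.1 gap 7.9 F [-2.6  1.1 44. ] turn [ 0.001  -0.0012 -0.0012]
[ 0.001  -0.0028  0.003 ]
```

Call:
{"method": "play_rows", "body": {
  "motion": [1,0,-0.003,0.0005,0,0,0,1,0,-0.006,0.0008,0,0,0,1,0,-0.007,0.0008,0,0,0,1,0,-0.007,0.0008,0,0,0,1,0,-0.005,0.0008,0,0,0]
}}

```text
time_s: 45.2
eef_pos: [431.6, -19.5, 86.1]
eef_rot: [2.118, 2.307, 0.023]
ft_force: [2.4, -0.8, 15.0]
finger_gap: 7.5
```

```bash
python3 arc.py .04 1
```

```text
t 45.2 jig [-77.7  -0.9 102.1] th 0.02 L 202.8 gap 7.5 F [ 2.4 -0.8 15. ] turn [ 0.0173 -0.0032 -0.002 ]
[0.0009 0.0157 0.006 ]
```

Call:
{"method": "play_rows", "body": {
  "motion": [1,0,-0.005,0.001,0.017,-0.003,-0.002,1,0,-0.006,0.001,0,0,0,1,0,-0.006,0.001,0,0,0,1,0,-0.004,0.001,0,0,0,1,0,-0.002,0.001,0,0,0]
}}

```text
time_s: 45.62
eef_pos: [419.2, -20.5, 87.1]
eef_rot: [2.113, 2.305, 0.029]
ft_force: [5.0, -0.4, 6.4]
finger_gap: 7.2
```

```bash
python3 arc.py .04 1;python3 - <<'E'
from h import *
s=eyes.capture("side"); crop(s,225,140,345,270,5,"pics/d9.png")
E
```

```text
t 45.62 jig [-90.2  -0.8 103.1] th 0.024 L 215.2 gap 7.2 F [ 5.  -0.4  6.4] turn [ 0.0234 -0.0021 -0.0001]
[0.0008 0.0282 0.007 ]
```

View pics/d9.png

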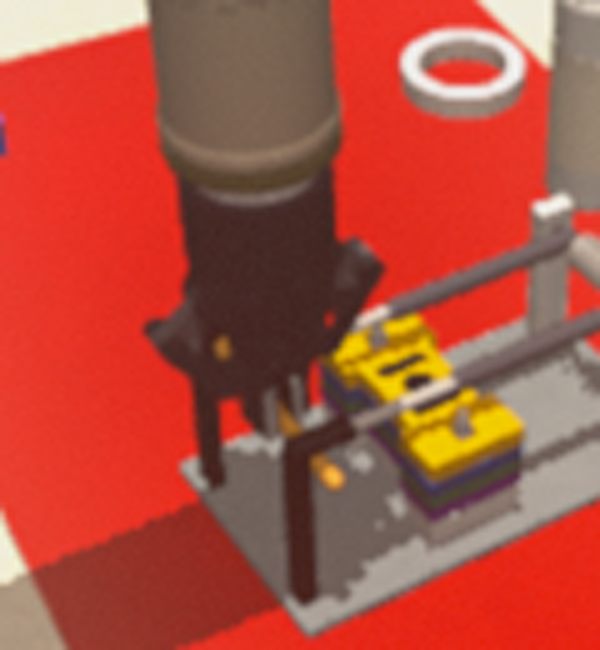

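Call:
{"method": "play_rows", "body": {
  "motion": [1,0,-0.003,0.001,0.023,-0.002,0,1,0,-0.003,0.001,0.005,0,0,1,0,-0.003,0.001,0.005,0,0,1,0,-0.002,0.001,0,0,0,1,0,-0.002,0.001,0,0,0]
}}

```text
time_s: 46.08
eef_pos: [419.1, -20.6, 87.1]
eef_rot: [2.114, 2.308, 0.02]
ft_force: [9.1, 0.5, 7.4]
finger_gap: 7.2
```

```bash
python3 arc.py .04 1
```

```text
t 46.08 jig [-90.3  -0.9 103.1] th 0.024 L 215.4 gap 7.2 F [9.1 0.5 7.4] turn [ 0.0174 -0.      0.0003]
[0.0009 0.0283 0.007 ]
```

Call:
{"method": "play_rows", "body": {
  "motion": [1,0,-0.006,0.001,0.017,0,0,1,0,-0.006,0.001,0,0,0,1,0,-0.006,0.001,0,0,0,1,0,-0.003,0.001,0,0,0,1,0,0,0,0,0,0]
}}

```text
time_s: 46.5
eef_pos: [419.6, -20.5, 91.2]
eef_rot: [2.098, 2.293, 0.054]
ft_force: [-3.1, -0.3, 1.7]
finger_gap: 7.3
```

```bash
python3 arc.py .04 1
```

```text
t 46.5 jig [-89.8  -0.9 107.2] th 0.043 L 215.0 gap 7.3 F [-3.1 -0.3  1.7] turn [0.0475 0.0008 0.0014]
[0.0009 0.0278 0.0087]
```

Call:
{"method": "play_rows", "body": {
  "motion": [0.6,0,0,0,0,0,0,0.5,0,0,0,0,0,0,0.4,0,0,0,0,0,0,0.3,0,0,0,0,0,0,0.3,0,0,0,0,0,0]
}}

```text
time_s: 46.92
eef_pos: [414.3, -21.0, 87.9]
eef_rot: [2.103, 2.299, 0.04]
ft_force: [0.1, 0.2, -1.0]
finger_gap: 59.9
```

Call:
{"method": "play_rows", "body": {
  "motion": [0.3,0,0,0,0.02,0,0,0.3,0,0,-0.01,0.01,0,0,0.3,0,0,-0.02,0,0,0,0.3,0,0,-0.03,0,0,0,0.3,0,0,-0.035,0,0,0]
}}

```text
time_s: 47.33
eef_pos: [407.3, -22.0, 178.7]
eef_rot: [-2.119, -2.315, 0.022]
ft_force: [1.0, 1.2, -0.6]
finger_gap: 59.6
```

Call:
{"method": "play_rows", "body": {
  "motion": [0.3,0,0,-0.035,0,0,0,0.3,0,0,-0.035,0,0,0,0.3,0,0,-0.035,0,0,0,0.3,0.03,0,-0.02,0,0,0,0.3,0.03,0,0,0,0,0]
}}

```text
time_s: 47.75
eef_pos: [403.2, 34.9, 314.5]
eef_rot: [-2.131, -2.305, 0.013]
ft_force: [1.1, 0.4, -0.4]
finger_gap: 59.7
```

Call:
{"method": "play_rows", "body": {
  "motion": [0.3,0.035,0,0,0,0,0,0.3,0.035,0,0,0,0,0,0.3,0.035,0,0,0,0,0,0.3,0.035,0,0,0,0,0,0.3,0.02,0,0,0,0,0]
}}

```text
time_s: 48.17
eef_pos: [388.8, 202.2, 315.4]
eef_rot: [-2.131, -2.301, 0.009]
ft_force: [-0.3, 0.0, -0.5]
finger_gap: 59.5
```

```bash
python3 arc.py .04 1;python3 - <<'E'
from h import *
s=eyes.capture("side"); t=eyes.capture("top")
a=cv2.resize(s["color"][120:270,225:425],(800,600),interpolation=cv2.INTER_CUBIC)[:,:500]
b=cv2.resize(t["color"][125:275,290:390],(400,600),interpolation=cv2.INTER_CUBIC)[:,:300]
cv2.imwrite("pics/d10.png",np.hstack([a,b]))
E
```

```text
t 48.17 jig [-101.1  223.6  331.4] th 0.801 L 324.9 gap 59.5 F [-0.3  0.  -0.5] turn [-0.0078  0.0004 -0.0106]
[-0.2236  0.0907  0.1044]
```

View pics/d10.png

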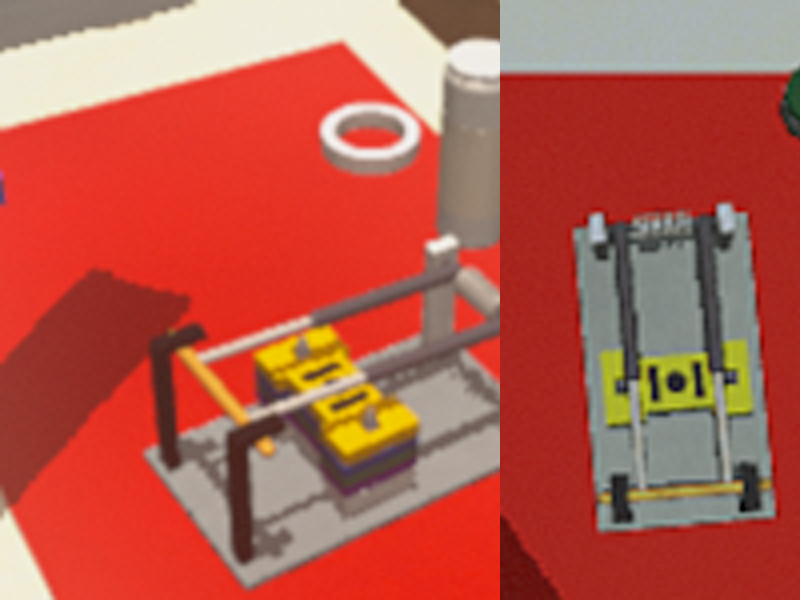

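The bail is hooked: in both views the rod lies under the two lips, and the stack is flat and the robot clear. A short still period first, then I hand in.

Call:
{"method": "play_rows", "body": {
  "motion": [0.3,0,0,0,0,0,0,0.3,0,0,0,0,0,0,0.3,0,0,0,0,0,0,0.3,0,0,0,0,0,0,0.3,0,0,0,0,0,0]
}}

```text
time_s: 48.68
eef_pos: [389.1, 198.6, 314.2]
eef_rot: [-2.133, -2.3, 0.016]
ft_force: [0.2, -0.4, -0.1]
finger_gap: 59.7
```

```bash
python3 -c "
from rig import arm
print(arm.sign_off())"
```

```text
the job is handed in; nothing more can be done
None
```

The job is done and handed in at about 48.7 s. All four chassis plates (silver, purple, green, blue) are on the dowels with the yellow cover on top. The bail was swung down and its rod drawn out to the end of its travel, then released.

**Last checks:** After I let go, both cameras showed the rod under the two black hooks and the stack lying flat. The gripper was clear, with contact forces near zero. The spray can and bottle stood upright in the pictures taken while I worked. I took no last picture of the model car, the parts tray or the whole table.

**What went wrong on the way:**
- **Green plate:** my first grasp closed too high and slipped off, nudging the plate about 7 mm. I measured it again and regrasped it.
- **Cameras:** the top and side views disagreed by about 4 mm sideways, so I worked from the top view together with the arm's own readings.
- **Forces:** pressing reached 33 N seating the cover and 44 N holding the bail against its bottom stop. Both are wrist readings, well under the 120 N wrist limit. I took the 44 N as finger load on the rod, so the 40 N limit on the arm or gripper body should not apply, but I could not confirm that.

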